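# Snap the lens cover onto the work light

## Task

First set the bench work light with its handle: swivel its head until it is square with the light's rectangular base (handle over the white mark nearest the robot) and tilt it until the lens face is level, looking straight up. Then pick the lens cover up by its white dome and press it down between the two spring clips until they snap over its ends and it is fully home on the face, with the light still square and level. Finish while still holding the cover and pressing it down firmly, with about 10 to 15 N: do not let go, and leave the jar, the tape measure and the screwdriver alone.

Things in the scene. Friction and masses are not known exactly. Their poses are not given: they have to be found in the camera images.
- lamp_base: The work light's dark steel base, bolted down: 150 (x) x 110 (y) x 18 mm, a short white mark at the middle of each shorter edge. Origin: centre of its underside; z up, -x roughly towards the robot. The swivel axis is the vertical through the origin; the tilt axis crosses it 85 mm above the bench.
- lamp_swivel (a joint): Swivel of the yellow head on the base, rad, counter-clockwise from above positive, range -1.2 to 1.2; 0 = head square with the base, handle over the base's -x mark. Stiff: about 0.25 N m of friction, stays where it is left, no spring.
- lamp_tilt (a joint): Tilt of the head, rad, range -0.25 to 0.8; 0 = lens face level, looking straight up; positive = the handle end is raised. Stiff: about 0.6 N m of friction, stays where it is left, no spring.
- lamp_handle (a point): Point in the middle of the black rubber handle, a straight bar 18 mm wide (y), 14 mm thick (z), sticking out of the head's -x end; 92 mm from the tilt axis along -x, 17 mm above it (level: 102 mm above the bench). Free bar from 34 mm inward to 26 mm outward of this point. Axes: the head's.
- lamp_face (a point): Centre of the flat lens face (LED array) of the yellow head, 72 (x) x 92 (y) x 22 mm; 34 mm from the tilt axis along its normal, 119 mm above the bench when level. Axes: z out of the face, -x to the handle, y along the tilt axis and the face's long side. Four corner guides (y = +-30 mm, 10 mm long, inner sides at x = +-32 mm, flared above) rise 21 mm above the face.
- cover: The lens cover: black flange 84 (x) x 60 (y) x 8 mm, rounded x ends; on it a white dome block 56 (x) x 40 (y) mm, sides upright; total height 40 mm; 60 to 130 g. Origin: centre of the underside. Half-turn symmetric. Grip across y; goes on with its x along the face's y, within 2 mm. Clips met 13 mm above the face: push rises to 10-25 N, drops suddenly from about 7 mm. Home: underside on face.
- jar: Bystander: glass jar with a steel lid, 60 mm across, 75 mm high, loose on the bench. Origin: centre of its underside.
- tape: Bystander: yellow and black tape measure, 66 x 34 x 60 mm, loose. Origin: centre of its underside.
- driver: Bystander: screwdriver lying along its x axis, loose. Origin: under its middle.
- clip_right (a joint): Spring clip at the face's -y end, black, 30 mm wide, top 20 mm above the face. Its rounded nose, 8 mm thick with its centre 11.5 mm above the face, reaches in to y = -39.5 mm from the face's centre. Joint: outward travel, m; 0 = at rest, pushed out about 0.0025 as the cover passes, back to 0 when snapped.
- clip_left (a joint): Spring clip at the face's +y end, black, 30 mm wide, top 20 mm above the face. Its rounded nose, 8 mm thick with its centre 11.5 mm above the face, reaches in to y = +39.5 mm from the face's centre. Joint: outward travel, m; 0 = at rest, pushed out about 0.0025 as the cover passes, back to 0 when snapped.
There are look-alikes about, which are no part of the job. What is shaped like the cover but pink is not meant.

How it is judged:
On the way, in this order (a step that is already met when the one before it is completed fails the run):
1. the head is square with the base and its face is level (each within 0.1 rad), the cover still on the bench (value of joint lamp_swivel between -0.1 and 0.1 rad and value of joint lamp_tilt between -0.1 and 0.1 rad and height (world z) of cover below 0.02 m), for 0.2 s.
2. the cover is brought over the face, not yet snapped in: within 25 mm of its centre, 10 to 100 mm above it (horizontal distance between cover and lamp_face below 0.025 m and z of cover in the frame of lamp_face between 0.01 and 0.1 m), for 0.05 s.
At the end, for the whole second after the job is handed in: Through the last second the robot holds the cover and presses it on with over 5 N; it is fully home (underside within 3 mm of the face, centred within 4 mm each way, flat within 0.08 rad, square to it within 0.1 rad); swivel and tilt are within 0.1 rad of zero; the cover is still (value of joint lamp_swivel between -0.1 and 0.1 rad and value of joint lamp_tilt between -0.1 and 0.1 rad and x of cover in the frame of lamp_face between -0.004 and 0.004 m and y of cover in the frame of lamp_face between -0.004 and 0.004 m and z of cover in the frame of lamp_face between -0.004 and 0.003 m and angle between the z axis of cover and the z axis of lamp_face, either way round below 0.08 rad and angle between the x axis of cover and the y axis of lamp_face, either way round below 0.1 rad and contact force between cover and lamp_base above 5 N and contact force between the fingers and cover above 2 N and linear speed of cover below 0.02 m/s); the arm keeps its last pose, push and grip.
It fails at once if the jar, the tape measure or the screwdriver is pushed more than 20 mm from its place (distance of any of jar, tape, driver from where it was at the start of the episode above 0.02 m).
It also fails if it takes over 72 s, if anything falls off the work surface, if the arm or the gripper's body presses on something with over 40 N, if the wrist force passes 120 N, or if a joint passes its speed limit or range.

## Robot

A 6-joint arm with a two-finger parallel gripper is mounted at the origin on the work surface. World frame = base frame: x ahead of the robot, y to its left, z up, the work surface at z = 0. Lengths are in m, angles in rad, forces in N, time in s.
With the tool pointing down it reaches from about 0.35 to 0.975 m from the base axis. Payload 4.9 kg.
Tool frame: the origin (TCP) lies midway between the tips of the shut fingers; the grasp point (between the pads) lies 19 mm behind it; y points along the fingers, z is the direction in which the jaws open and shut, and the axes are right-handed (so a half turn about y gives the same grasp; the last joint's range is limited). The gripper opens to 85 mm and grips with 20 to 120 N. Pads are 22 mm wide; open, the fingers measure 114 mm over their backs; the gripper's body (76 mm by 85 mm) begins 54 mm behind the grasp point. The pads swing forward as they close: fully open they stand 13 mm farther back than shut.
Start: joints at [-1.313, 0.053, 1.613, -0, 1.476, -0.119], TCP at [0.23, -0.581, 0.231] pointing down, gripper open.
Joint ranges: [-3.01, 3.01], [-1.01, 2.22], [0.06, 2.58], [-1.02, 4.17], [0.09, 2.62], [-3.14, 3.14]. Speed limits (rad/s): [2.57, 2.57, 3.14, 3.14, 3.14, 3.14].

## Interface

Orientations are given as a unit quaternion [w, x, y, z].
In Python, from plant import * gives the robot as it stands.
- The arm moves only by the shell command python3 -m crank 'ROWS'. ROWS is JSON, a list that holds one entry, the list of rows, each a list of 5 numbers: the gripper command: -1 is shut, 1 is fully open, values between are in proportion, then the shift along the tool's x, y, z in cm, then the turn about the tool's y in degrees. In form: [[[jaw, dx, dy, dz, twist], ...]]. A call has 1 to 8 rows; each row shifts and turns the commanded pose from where the row before left it, along the tool's axes as they then stand; what a row does not reach is not made up. A row lasts 1/8 s, in which the tool goes at most 62.5 mm and 10.7 degrees, less where a joint would pass 70% of its speed; a pose out of reach is approached as far as the arm can. A call with a gripper value outside its range is refused whole. The fingers move at their own pace and stop on an object; the grip force is fixed at half the most. Time passes only in rows, so rows that do not move let the fingers close. It gives the time, the measured TCP pose, the force and the opening at its end, in the units of the state.
- state(): the state, without advancing time (a new reading comes with each control period).
- grab_frame(name): name is "scene" or "side" or "wrist"; returns a dict with "frame" (480x640x3 uint8, red, green, blue), "fx", "fy", "cx", "cy" (pixels), "pose" (4x4, takes a point from camera to world coordinates). Camera axes: x right, y up, looking along -z (the intrinsics and any distortion apply to the point x, -y, -z); pixel columns grow to the right and rows downward; lengths in m; the calibration is good to about 2 mm. The wrist camera is an equidistant fisheye: a pixel r from the principal point sees the ray r / f radians off the axis. A picture is of the moment at which its call begins. There is no depth.
- job_done(): hands the job in, once; it reports no verdict.
The state is a dict: "time": time; "joint_pos": joint angles; "joint_vel": joint speeds; "joint_efforts": joint torques, N m; "tool_pos": TCP position; "tool_rot": TCP orientation; "contact_force": force on the tool from outside, world axes, zero at the start; "ft_torque": the same for the moment, N m; "gripper_width": opening from 0.0 (shut) to 1.0 (fully open).
Only numpy, scipy, OpenCV 4.12 (cv2) and the standard library are available. Lean on these libraries where they do the work, as an engineer would, in place of code of your own. Each camera call takes 0.05 s, during which the arm holds its last target.

## Working session

There is one attempt and no reset: what is moved stays moved. The work goes in short steps, Python scripts to look and compute and a shell command to move; the robot and the scene stay as the last step left them, time stands still between calls to the robot, and variables do not carry over. Pictures are saved under pics/ and viewed, and the job is handed in when it is done.

```bash
ls; mkdir -p pics; cat > h.py <<'E'
from plant import *
import numpy as np, cv2
def snap(cam,name):
    f=grab_frame(cam); cv2.imwrite(f'pics/{name}.png',f['frame'][:,:,::-1]); np.save(f'pics/{name}.npy',{k:f[k] for k in f},allow_pickle=True); return f
def load(name): return np.load(f'pics/{name}.npy',allow_pickle=True).item()
E
python3 - <<'E'
from h import *
for c in ['scene','side','wrist']:
    f=snap(c,c+'0'); print(c,f['fx'],f['fy'],f['cx'],f['cy'],[k for k in f]); print(np.round(f['pose'],3))
print(state())
E
```

```text
pics
scene 506.2148408661483 506.2148408661483 316.3885669129712 238.28688237864614 ['frame', 'fx', 'fy', 'cx', 'cy', 'pose']
[[ 0.249 -0.675  0.694  1.248]
 [ 0.968  0.168 -0.184 -0.23 ]
 [ 0.008  0.718  0.696  0.776]
 [ 0.     0.     0.     1.   ]]
side 506.37838770684255 506.37838770684255 323.4138212307983 237.57638054255202 ['frame', 'fx', 'fy', 'cx', 'cy', 'pose']
[[ 0.998  0.044 -0.055  0.519]
 [-0.07   0.536 -0.842 -0.85 ]
 [-0.007  0.843  0.537  0.591]
 [ 0.     0.     0.     1.   ]]
wrist 371.64829954431775 371.64829954431775 318.66216587601434 238.54997097226158 ['frame', 'fx', 'fy', 'cx', 'cy', 'pose']
[[ 0.368  0.897  0.243  0.291]
 [-0.93   0.356  0.094 -0.557]
 [-0.002 -0.26   0.966  0.373]
 [ 0.     0.     0.     1.   ]]
{'time': 0.15, 'joint_pos': array([-1.31296408e+00,  5.32284032e-02,  1.61398778e+00,  4.16579795e-06,
        1.47599626e+00, -1.18997840e-01]), 'joint_vel': array([-0.00109336, -0.00227916, -0.00229756,  0.0010781 ,  0.00187399,
       -0.00142124]), 'joint_efforts': array([ 9.04036169e-04, -3.94242954e+01, -3.70722020e+01, -1.44481214e-04,
        4.61618562e-03,  2.54835768e-06]), 'tool_pos': array([ 0.2298614 , -0.58067002,  0.23032557]), 'tool_rot': array([ 0.13240423, -0.13248075,  0.69516384, -0.69402104]), 'contact_force': array([-0.27327829,  0.03698792, -0.7336427 ]), 'ft_torque': array([ 0.06935975, -0.01778149,  0.00825327]), 'gripper_width': 1.002628358689855}
```

View pics/scene0.png

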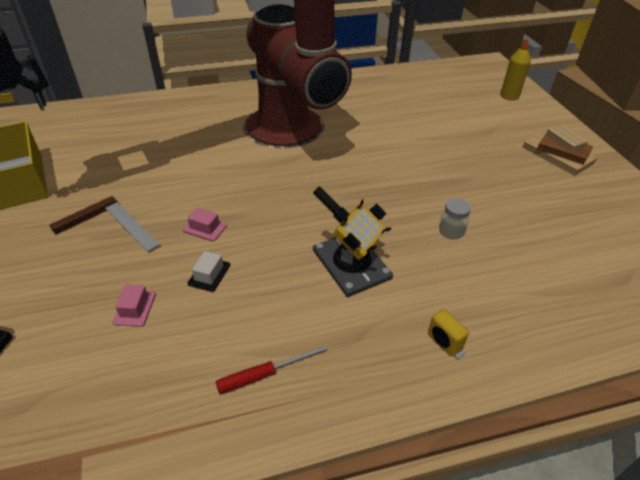

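View pics/side0.png

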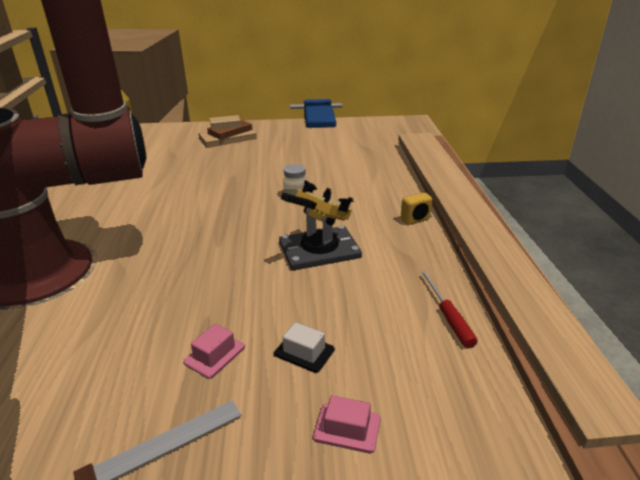

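View pics/wrist0.png

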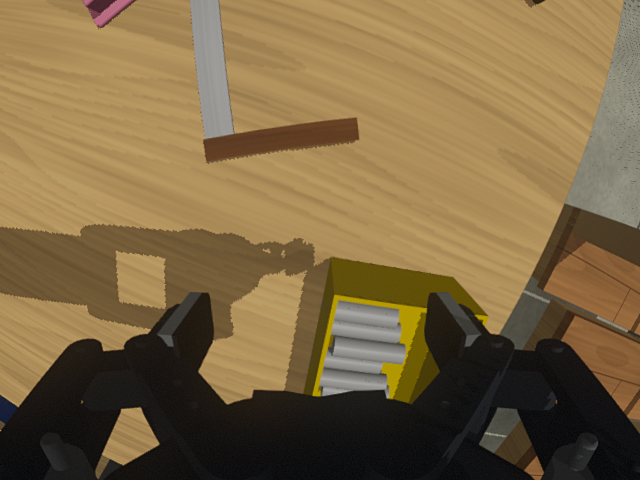

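```bash
python3 - <<'E'
from h import *
def crop(n,x0,y0,x1,y1,s):
    im=load(n)['frame'][y0:y1,x0:x1,::-1]; return cv2.resize(im,None,fx=s,fy=s,interpolation=cv2.INTER_CUBIC)
cv2.imwrite('pics/c1.png',crop('scene0',300,170,420,300,4.6))
cv2.imwrite('pics/c2.png',crop('side0',260,160,380,280,5))
a=crop('scene0',170,240,250,300,5);b=crop('side0',260,315,340,375,5)
cv2.imwrite('pics/c3.png',np.hstack([a,b]))
E
```

```text
(no output)
```

View pics/c1.png

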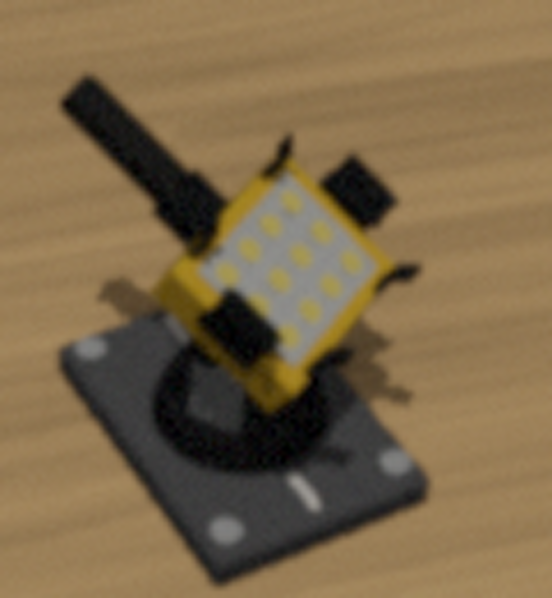

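View pics/c2.png

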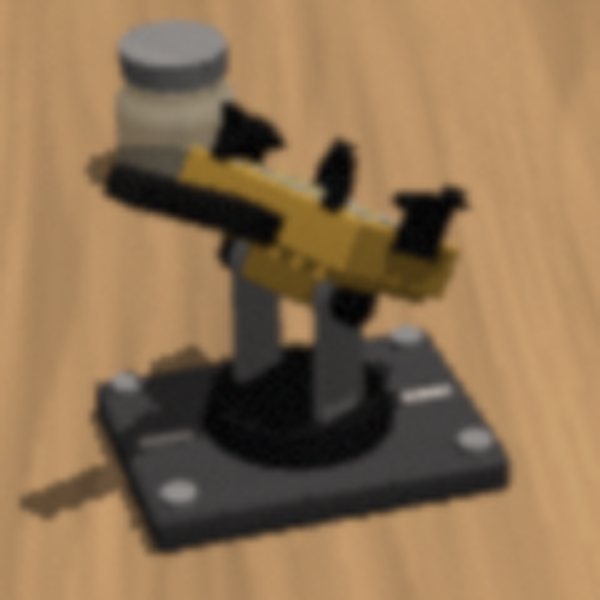

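View pics/c3.png

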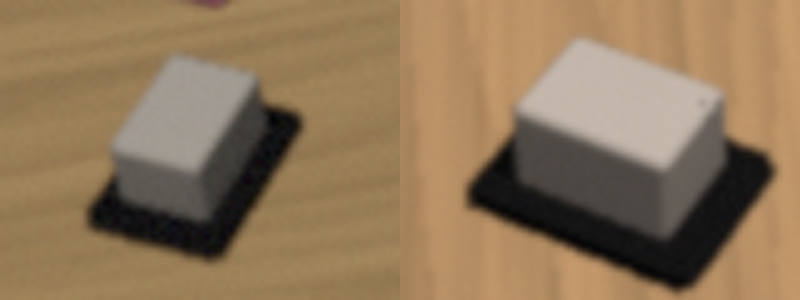

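```bash
cat >> h.py <<'E'
from scipy.optimize import least_squares
def proj(f,P):
    P=np.atleast_2d(P); T=f['pose']; c=(P-T[:3,3])@T[:3,:3]
    return np.c_[f['cx']+f['fx']*c[:,0]/-c[:,2], f['cy']-f['fy']*c[:,1]/-c[:,2]]
def Rz(a): return np.array([[np.cos(a),-np.sin(a),0],[np.sin(a),np.cos(a),0],[0,0,1]])
def Ry(a): return np.array([[np.cos(a),0,np.sin(a)],[0,1,0],[-np.sin(a),0,np.cos(a)]])
# tilt positive raises -x end => rotation +about y (x->-z): -x goes +z
def headpt(p,q):  # p=x,y,yaw,sw,ti ; q relative to tilt axis (head axes)
    return np.array([p[0],p[1],.085])+(Rz(p[2]+p[3])@Ry(p[4])@np.atleast_2d(q).T).T
def basept(p,q): return np.array([p[0],p[1],0])+(Rz(p[2])@np.atleast_2d(q).T).T
def draw(f,edges,path,box,s):
    x0,y0,x1,y1=box
    im=cv2.resize(np.ascontiguousarray(f['frame'][y0:y1,x0:x1,::-1]),None,fx=s,fy=s,interpolation=cv2.INTER_CUBIC)
    for a,b,c in edges:
        q=(proj(f,[a,b])-[x0,y0]+.5)*s-.5
        cv2.line(im,tuple(int(v) for v in q[0]),tuple(int(v) for v in q[1]),c,1,cv2.LINE_AA)
    cv2.imwrite(path,im)
def boxedges(fn,x,y,z0,z1,c,xc=0,yc=0):
    e=[];C=[(-x,-y),(x,-y),(x,y),(-x,y)];C=[(a+xc,b+yc) for a,b in C]
    for i in range(4):
        a,b=C[i],C[(i+1)%4]
        for z in (z0,z1): e.append((fn([*a,z])[0],fn([*b,z])[0],c))
        e.append((fn([*a,z0])[0],fn([*a,z1])[0],c))
    return e
def lampedges(p):
    B=lambda q:basept(p,q);H=lambda q:headpt(p,q)
    return boxedges(B,.075,.055,0,.018,(255,255,0))+boxedges(H,.036,.046,.012,.034,(0,0,255))+boxedges(H,.030,.009,.010,.024,(0,255,0),-.088)
def coveredges(c):
    fn=lambda q:np.array([c[0],c[1],0])+(Rz(c[2])@np.atleast_2d(q).T).T
    return boxedges(fn,.042,.030,0,.008,(0,255,255))+boxedges(fn,.028,.020,.008,.04,(0,0,255))
E
cat > fit0.py <<'E'
from h import *
S,D=load('scene0'),load('side0')
s=lambda x,y:((x+.5)/4.6+300-.5,(y+.5)/4.6+170-.5)
d=lambda x,y:((x+.5)/5+260-.5,(y+.5)/5+160-.5)
obs=[] # cam, kind, pt, px
def b(c,x,y,z,px): obs.append((c,'b',(x,y,z),px))
def hd(c,x,y,z,px): obs.append((c,'h',(x,y,z),px))
b(S,-.075,-.055,.018,s(62,352)); b(S,.075,-.055,.018,s(217,568)); b(S,.075,.055,.018,s(427,482))
b(D,-.075,.055,.018,d(100,388)); b(D,-.075,-.055,.018,d(160,538)); b(D,.075,-.055,.018,d(505,466)); b(D,.075,.055,.018,d(425,330))
hd(S,.036,.046,.034,s(393,265)); hd(S,.036,-.046,.034,s(275,385)); hd(S,-.036,-.046,.034,s(182,262)); 
hd(S,-.118,.009,.024,s(92,78)); hd(S,-.118,-.009,.024,s(63,98))
hd(D,.036,-.046,.034,d(360,225)); hd(D,-.118,-.009,.012,d(110,192)); hd(D,-.036,-.046,.034,d(195,150))
def res(p):
    r=[]
    for c,k,q,px in obs: r.append((proj(c,(basept if k=='b' else headpt)(p,q))[0]-px))
    return np.array(r)
if __name__=='__main__':
    best=None
    for sw in(-.8,-.4,0,.4,.8):
        o=least_squares(lambda p:res(p).ravel(),[.62,0,0,sw,.4],loss='soft_l1')
        if best is None or o.cost<best.cost: best=o
    p=best.x; print(p,best.cost); print(np.round(res(p),1).tolist())
    cs=lambda x,y:((x+.5)/5+170-.5,(y+.5)/5+240-.5); cd=lambda x,y:((x+.5)/5+260-.5,(y+.5)/5+315-.5)
    draw(S,lampedges(p),'pics/f1.png',(300,170,420,300),4.6); draw(D,lampedges(p),'pics/f2.png',(260,160,380,280),5)
    # cover: top dome corners
    dm=[(-.028,-.02),(.028,-.02),(.028,.02),(-.028,.02)]
    pxS=[cs(172,58),cs(260,78),cs(200,168),cs(112,148)]; pxD=[cd(580-400,38),cd(724-400,95),cd(665-400,168),cd(515-400,105)]
    import itertools
    bb=None
    for sh in range(4):
      for sh2 in range(4):
       for y0 in(-.5,.5,1.5):
        def rc(c):
            P=np.array([c[0],c[1],0.04])+(Rz(c[2])@np.array([[*q,0] for q in dm]).T).T
            return np.r_[(proj(S,P)-np.roll(pxS,sh,0)).ravel(),(proj(D,P)-np.roll(pxD,sh2,0)).ravel()]
        def rc2(c): # allow either winding
            P=np.array([c[0],c[1],0.04])+(Rz(c[2])@np.array([[*q,0] for q in dm[::-1]]).T).T
            return np.r_[(proj(S,P)-np.roll(pxS,sh,0)).ravel(),(proj(D,P)-np.roll(pxD,sh2,0)).ravel()]
        for R in(rc,rc2):
            o=least_squares(R,[.6,-.3,y0])
            if bb is None or o.cost<bb.cost: bb=o
    print('cover',bb.x,bb.cost,np.round(bb.fun,1))
    im=[]
    draw(S,coveredges(bb.x),'pics/f3a.png',(170,240,250,300),5); draw(D,coveredges(bb.x),'pics/f3b.png',(260,315,340,375),5)
    cv2.imwrite('pics/f3.png',np.hstack([cv2.imread('pics/f3a.png'),cv2.imread('pics/f3b.png')]))
    a=cv2.imread('pics/f1.png');c=cv2.resize(cv2.imread('pics/f2.png'),(a.shape[0],a.shape[0]));j=np.hstack([a,c]); cv2.imwrite('pics/f12.png',cv2.resize(j,(800,int(800*j.shape[0]/j.shape[1]))))
E
python3 fit0.py
```

```text
[0.56694291 0.02613665 0.22721126 0.45780688 0.50233284] 92.2780988370813
[[-1.9, -1.9], [-0.4, -0.4], [1.3, -0.9], [-2.0, -1.6], [-1.6, -2.8], [1.7, -1.5], [-0.1, -1.1], [1.7, 0.4], [2.1, 1.2], [-4.8, 0.5], [-0.8, -2.2], [0.0, -2.0], [20.3, 5.1], [0.1, 5.4], [30.3, 15.4]]
cover [ 0.52559224 -0.26412503 -0.57579873] 6.125080096274898 [ 0.2 -0.6 -0.6  0.9 -1.4 -0.   0.  -1.2 -0.3 -1.5  1.3 -1.4  0.4  0.3
 -0.9  0.4]
```

View pics/f12.png

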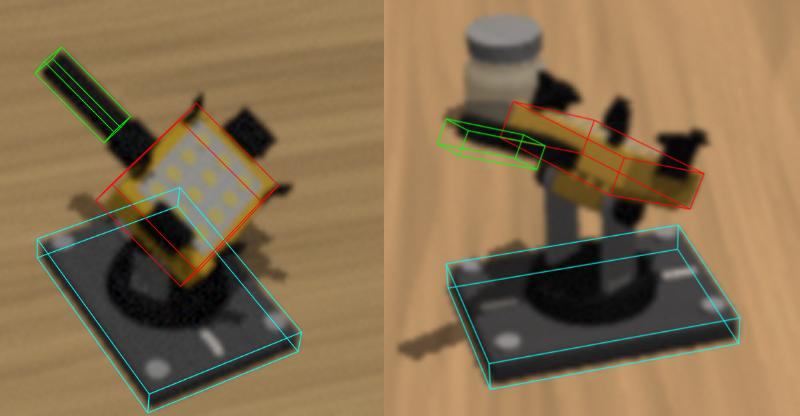

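View pics/f3.png

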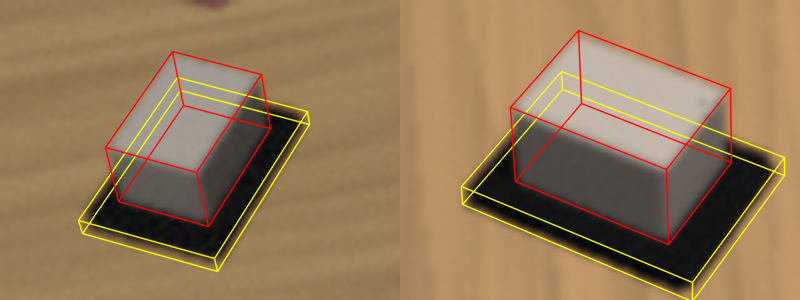

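```bash
sed -i 's/^hd(D,.036,-.046,.034.*/hd(D,-.036,-.046,.034,d(355,228)); hd(D,.036,-.046,.034,d(458,255)); hd(D,-.036,.046,.034,d(193,150)); hd(D,-.118,-.009,.010,d(112,193))/' fit0.py; python3 fit0.py
```

```text
[0.56780724 0.0239845  0.23908073 0.45122606 0.53542318] 25.272482473915034
[[-3.0, -1.2], [-0.8, 0.2], [0.7, -0.8], [-1.8, -0.8], [-0.7, -2.0], [2.4, -1.2], [-0.0, -0.7], [0.8, 1.4], [1.5, 2.3], [-5.0, 1.3], [-0.8, -2.4], [0.0, -2.1], [-0.5, -0.2], [1.3, 0.2], [-0.4, -0.6], [0.8, 4.9]]
cover [ 0.52559224 -0.26412503 -0.57579873] 6.125080096274898 [ 0.2 -0.6 -0.6  0.9 -1.4 -0.   0.  -1.2 -0.3 -1.5  1.3 -1.4  0.4  0.3
 -0.9  0.4]
```

View pics/f12.png

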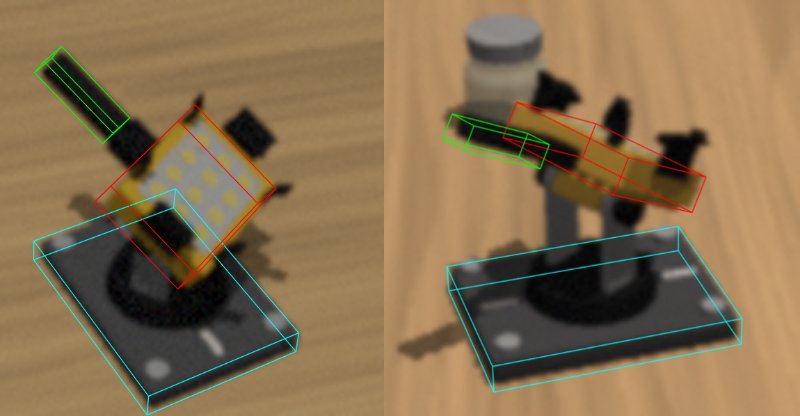

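```bash
cat >> h.py <<'E'
from scipy.spatial.transform import Rotation as Rot
def toolR(s=None):
    s=s or state(); q=s['tool_rot']; return Rot.from_quat([q[1],q[2],q[3],q[0]]).as_matrix()
def wproj(f,P):
    P=np.atleast_2d(P); T=f['pose']; c=(P-T[:3,3])@T[:3,:3]; v=np.c_[c[:,0],-c[:,1],-c[:,2]]
    rh=np.hypot(v[:,0],v[:,1]); th=np.arctan2(rh,v[:,2]); k=f['fx']*th/np.maximum(rh,1e-12)
    return np.c_[f['cx']+k*v[:,0],f['cy']+k*v[:,1]]
def wray(f,px,z):
    u=(np.array(px)-[f['cx'],f['cy']])/f['fx']; th=np.hypot(*u); v=np.array([u[0]*np.sin(th)/th,u[1]*np.sin(th)/th,np.cos(th)])
    d=f['pose'][:3,:3]@np.array([v[0],-v[1],-v[2]]); o=f['pose'][:3,3]; return o+d*(z-o[2])/d[2]
def go(target,yawz=None):
    """target tcp; yawz = desired world angle of tool z (mod pi). prints shift in cm in tool axes and twist"""
    s=state();R=toolR(s);d=R.T@(np.array(target)-s['tool_pos'])*100
    a=np.arctan2(R[1,2],R[0,2]); print('tool z angle',round(a,3),'pos',np.round(s['tool_pos'],4),'w',round(s['gripper_width'],3),'F',np.round(s['contact_force'],1),'t',round(s['time'],2))
    if yawz is not None:
        e=(yawz-a+np.pi/2)%np.pi-np.pi/2; print('twist deg',round(np.degrees(-e),2),'or',round(np.degrees(-e)+180,1),'(before-shift axes)')
    print('shift cm tool',np.round(d,2))
E
python3 - <<'E'
from h import *
print(np.round(toolR(),3)); go([.45,-.18,.30],0.69+np.pi/2)
E
```

```text
[[-0.93  -0.     0.368]
 [-0.368  0.002 -0.93 ]
 [-0.    -1.    -0.002]]
tool z angle -1.194 pos [ 0.2299 -0.5807  0.2303] w 1.003 F [-0.3  0.  -0.7] t 0.15
twist deg -17.94 or 162.1 (before-shift axes)
shift cm tool [-35.21  -6.91 -29.17]
```

```bash
python3 -m crank '[[[1,-4.4,-1.0,-3.65,0],[1,-4.4,-1.0,-3.65,0],[1,-4.4,-1.0,-3.65,0],[1,-4.4,-1.0,-3.65,0],[1,-4.4,-1.0,-3.65,0],[1,-4.4,-1.0,-3.65,0],[1,-4.4,-0.9,-3.65,0],[1,-4.4,0,-3.65,0]]]'; python3 - <<'E'
from h import *
f=snap('wrist','w1'); 
E
```

```text
time: 1.15
tool_pos: [0.4507, -0.1785, 0.3013]
tool_rot: [-0.133, 0.132, -0.694, 0.695]
contact_force: [0.3, -0.1, 0.6]
gripper_width: 1.001
```

View pics/w1.png

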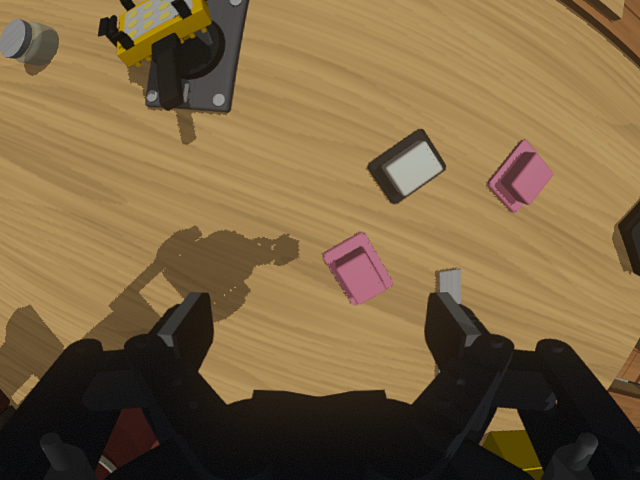

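```bash
python3 - <<'E'
from h import *
f=load('w1')
P=[wray(f,p,.008)[:2] for p in [(424,130),(445,165),(396,203),(368,166)]]
T=[wray(f,p,.04)[:2] for p in [(429,137),(445,165),(402,195),(383,167)]]
print(np.round(P,4),np.mean(P,0)); print(np.round(T,4),np.mean(T,0))
go([.46,-.01,.28])
E
```

```text
[[ 0.5727 -0.2659]
 [ 0.5448 -0.3072]
 [ 0.478  -0.269 ]
 [ 0.5059 -0.2201]] [ 0.52532449 -0.26555025]
[[ 0.5634 -0.2661]
 [ 0.5423 -0.2961]
 [ 0.4913 -0.2633]
 [ 0.5116 -0.2311]] [ 0.52716107 -0.26413389]
tool z angle -1.187 pos [ 0.4528 -0.173   0.3007] w 1.0 F [1.3 4.8 0.7] t 1.2
shift cm tool [ -6.76   2.15 -14.84]
```

```bash
python3 -m crank '[[[1,-2.2,0.7,-4.9,0],[1,-2.2,0.7,-4.9,0],[1,-2.2,0.7,-4.9,0],[1,0,0,0,0],[1,0,0,0,0]]]'; python3 - <<'E'
from h import *
f=snap('wrist','w2'); 
E
```

```text
time: 1.82
tool_pos: [0.457, -0.0195, 0.2792]
tool_rot: [-0.132, 0.133, -0.694, 0.695]
contact_force: [0.5, -0.0, 0.8]
gripper_width: 0.999
```

View pics/w2.png

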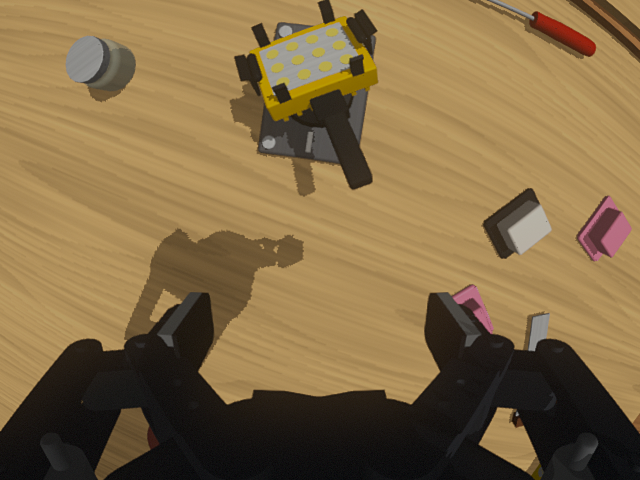

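```bash
python3 - <<'E'
from h import *
f=load('w2'); cv2.imwrite('pics/c4.png',cv2.resize(f['frame'][0:200,220:400,::-1],None,fx=3,fy=3,interpolation=cv2.INTER_CUBIC))
E
```

```text
(no output)
```

View pics/c4.png

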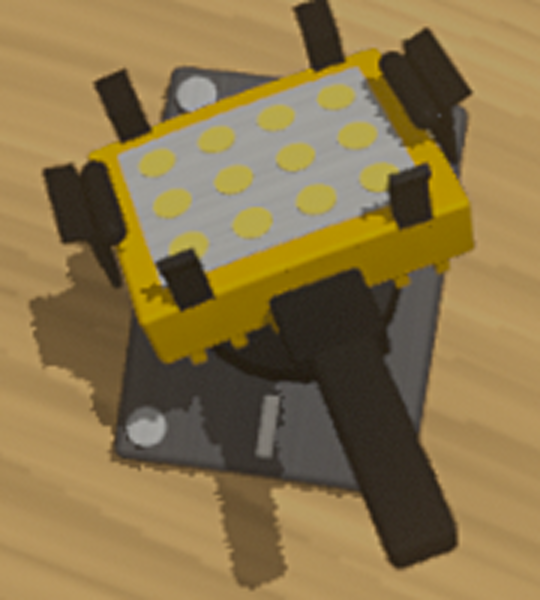

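```bash
cat > fit1.py <<'E'
from h import *
f=load('w2')
s=lambda x,y:((x+.5)/3+220-.5,(y+.5)/3-.5)
obs=[('b',(-.075,.055,.018),s(118,455)),('b',(.075,.055,.018),s(172,68)),('b',(.075,-.055,.018),s(468,110)),
('h',(-.036,.046,.034),s(145,318)),('h',(-.036,-.046,.034),s(470,212)),('h',(.036,.046,.034),s(92,152)),('h',(.036,-.046,.034),s(378,50)),('h',(-.118,0,.024),s(422,543))]
res=lambda p:np.array([(wproj(f,(basept if k=='b' else headpt)(p,q))[0]-px) for k,q,px in obs])
o=least_squares(lambda p:res(p).ravel(),[.567,.025,.24,.45,.5]); p=o.x
print(p,o.cost); print(np.round(res(p),1).tolist()); np.save('lamp.npy',p)
im=cv2.resize(np.ascontiguousarray(f['frame'][0:200,220:400,::-1]),None,fx=3,fy=3)
for a,b,c in lampedges(p):
    q=(wproj(f,[a,b])-[220,0]+.5)*3-.5; cv2.line(im,tuple(int(v) for v in q[0]),tuple(int(v) for v in q[1]),c,1)
cv2.imwrite('pics/f4.png',im)
H=headpt(p,[-.092,0,.017])[0]; print('handle',H)
E
python3 fit1.py
```

```text
[0.56654429 0.02455289 0.2374305  0.48999628 0.5794547 ] 16.179814157306083
[[-1.2, 2.4], [-0.0, -0.9], [1.7, -1.3], [-2.0, 1.7], [1.9, -2.1], [-1.1, 0.1], [1.7, -0.4], [-0.4, 0.3]]
handle [ 0.51599985 -0.02044653  0.14960117]
```

View pics/f4.png

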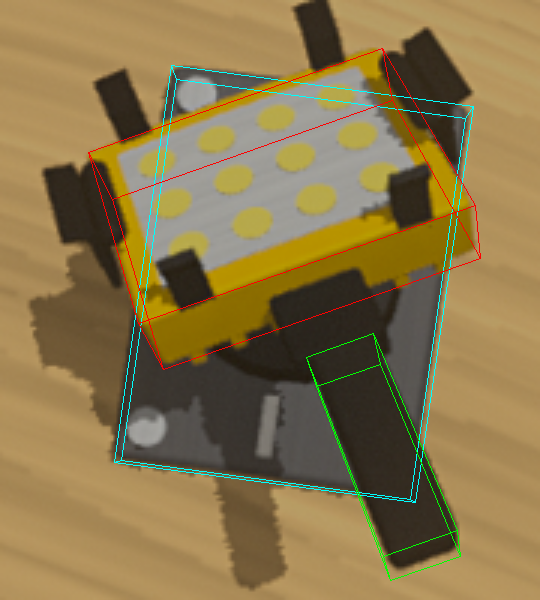

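```bash
python3 - <<'E'
from h import *
go([.516,-.020,.22],0.72+np.pi/2)
E
```

```text
tool z angle -1.195 pos [ 0.4571 -0.02    0.2793] w 0.998 F [-0.1 -0.5  0.1] t 1.88
twist deg -19.72 or 160.3 (before-shift axes)
shift cm tool [-5.48  5.93  2.15]
```

```bash
python3 -m crank '[[[1,-2.74,2.0,1.1,0],[1,-2.74,2.0,1.1,0],[1,0,0,0,-9.8],[1,0,0,0,-9.9],[1,0,0,0,0]]]'; python3 - <<'E'
from h import *
f=snap('wrist','w3'); go([.516,-.020,.125],0.72+np.pi/2)
E
```

```text
time: 2.5
tool_pos: [0.5163, -0.0211, 0.2393]
tool_rot: [-0.248, 0.248, -0.662, 0.662]
contact_force: [0.2, 0.2, 0.3]
gripper_width: 0.995
tool z angle -0.855 pos [ 0.5163 -0.0208  0.2394] w 0.999 F [-0.1 -1.   0.4] t 2.55
twist deg -0.26 or 179.7 (before-shift axes)
shift cm tool [-0.03 11.44 -0.08]
```

View pics/w3.png

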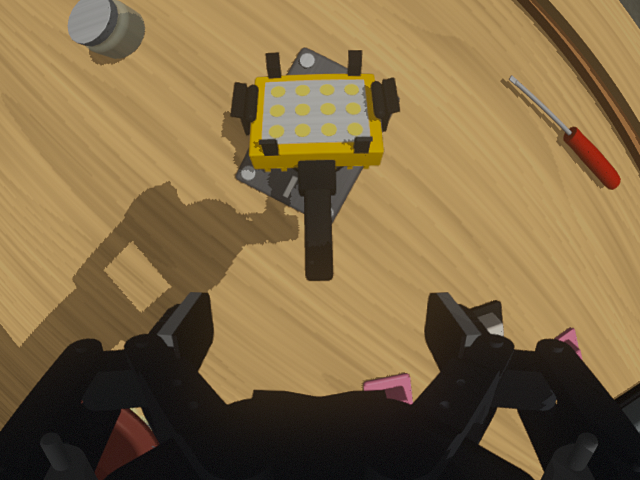

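```bash
python3 -m crank '[[[1,0,3.8,0,0],[1,0,3.8,0,0],[1,0,3.8,0,0],[1,0,0,0,0],[-0.2,0,0,0,0],[-0.55,0,0,0,0]]]'; python3 - <<'E'
from h import *
f=snap('wrist','w4'); go([.516,-.020,.125],0.72+np.pi/2)
E
```

```text
time: 3.3
tool_pos: [0.5177, -0.0199, 0.1279]
tool_rot: [-0.25, 0.248, -0.661, 0.663]
contact_force: [-0.9, 0.2, 0.5]
gripper_width: 0.604
tool z angle -0.851 pos [ 0.5176 -0.0197  0.1276] w 0.514 F [ 0.1  0.6 -0.7] t 3.35
twist deg 0.01 or 180.0 (before-shift axes)
shift cm tool [ 0.14  0.26 -0.09]
```

View pics/w4.png

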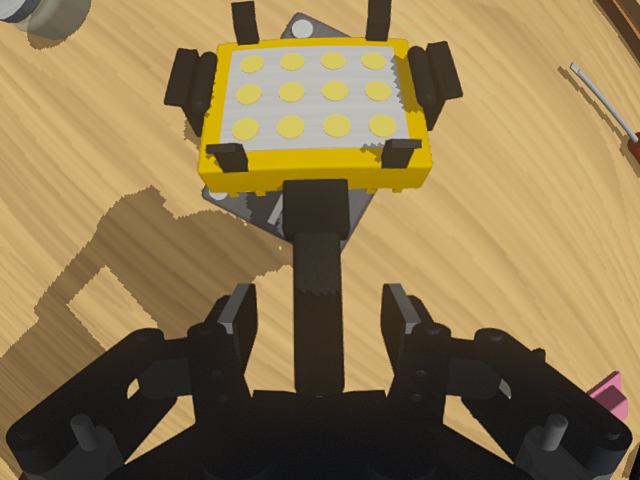

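```bash
python3 -m crank '[[[-1,0,0,0,0],[-1,0,0,0,0],[-1,0,0,0,0],[-1,0,0,0,0],[-1,0,0,0,0]]]'; python3 - <<'E'
from h import *
go([.516,-.020,.125],0.72+np.pi/2); print(state()['gripper_width']*85)
E
```

```text
time: 3.98
tool_pos: [0.5167, -0.0195, 0.1265]
tool_rot: [-0.25, 0.249, -0.661, 0.662]
contact_force: [-0.6, -0.2, 7.1]
gripper_width: 0.202
tool z angle -0.85 pos [ 0.5167 -0.0195  0.1265] w 0.202 F [-0.6 -0.2  7.1] t 3.98
twist deg 0.06 or 180.1 (before-shift axes)
shift cm tool [ 0.08  0.15 -0.01]
17.15920552348332
```

```bash
python3 -m crank '[[[-1,-0.03,0,-0.64,5.54],[-1,-0.03,0,-0.64,5.54],[-1,-0.03,0,-0.64,5.54],[-1,-0.03,0,-0.64,5.54],[-1,-0.03,0,-0.64,5.54],[-1,0,0,0,0],[-1,0,0,0,0]]]'; python3 - <<'E'
from h import *
go([.5665-.0665*np.cos(.2374),.0245-.0665*np.sin(.2374),.1265],0.2374+np.pi/2); print(state()['ft_torque'])
E
```

```text
time: 4.85
tool_pos: [0.5011, 0.0097, 0.1265]
tool_rot: [0.083, -0.084, 0.703, -0.701]
contact_force: [-6.4, 2.6, 8.9]
gripper_width: 0.202
tool z angle -1.333 pos [0.5011 0.0097 0.1265] w 0.202 F [-6.4  2.6  8.9] t 4.85
twist deg 0.0 or 180.0 (before-shift axes)
shift cm tool [-0.06  0.    0.1 ]
[0.50286363 0.85790452 0.03528264]
```

Swivel follows. Now the tilt arc.

```bash
python3 -m crank '[[[-1,0.55,0.64,0,0],[-1,0.48,0.70,0,0],[-1,0.41,0.73,0,0],[-1,0.34,0.77,0,0],[-1,0.27,0.79,0,0],[-1,0.20,0.82,0,0],[-1,0,0,0,0]]]'; python3 - <<'E'
from h import *
f=snap('wrist','w5'); snap('side','side5'); snap('scene','scene5')
go([.5665-.089*np.cos(.2374),.0245-.089*np.sin(.2374),.083],0.2374+np.pi/2); print(state()['ft_torque'])
im=np.hstack([cv2.resize(load('side5')['frame'][150:290,250:390,::-1],(400,400)),cv2.resize(load('scene5')['frame'][170:310,280:420,::-1],(400,400))]); cv2.imwrite('pics/c5.png',im)
E
```

```text
time: 5.72
tool_pos: [0.4817, 0.0045, 0.083]
tool_rot: [0.086, -0.082, 0.703, -0.702]
contact_force: [-1.9, 4.9, 8.5]
gripper_width: 0.202
tool z angle -1.333 pos [0.4817 0.0045 0.083 ] w 0.201 F [-1.3  4.3  8.4] t 5.88
twist deg 0.03 or 180.0 (before-shift axes)
shift cm tool [ 0.19 -0.    0.05]
[ 0.84600271 -0.40079888  0.40459486]
```

View pics/w5.png

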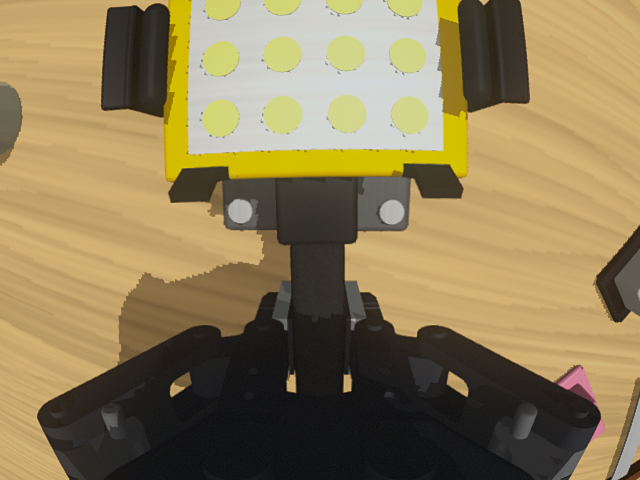

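View pics/c5.png

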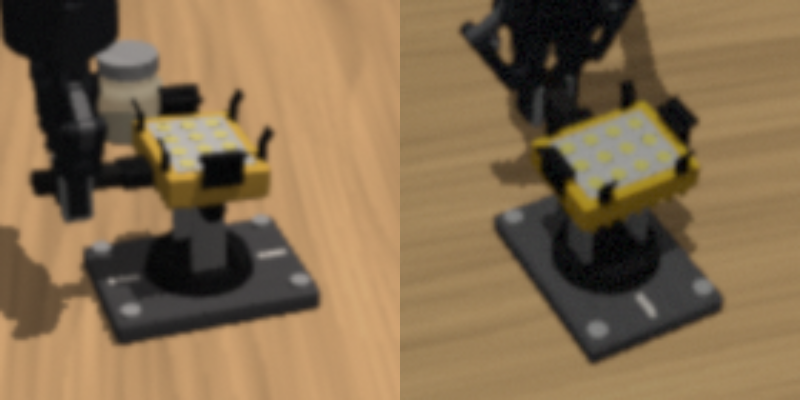

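```bash
python3 -m crank '[[[0.2,0,0,0,0],[0.2,0,0,0,0],[0.2,0,0,0,0],[0.5,0,-5,0,0],[1,0,-6,0,0],[1,2,-5,0,0],[1,2,0,0,0],[1,0,0,0,0]]]'; python3 - <<'E'
from h import *
f=snap('wrist','w6'); snap('side','side6'); snap('scene','scene6')
im=np.hstack([cv2.resize(load('side6')['frame'][160:280,260:380,::-1],(400,400),interpolation=cv2.INTER_CUBIC),cv2.resize(load('scene6')['frame'][170:300,290:420,::-1],(400,400),interpolation=cv2.INTER_CUBIC)]); cv2.imwrite('pics/c6.png',im)
go([0,0,0])
E
```

```text
time: 6.88
tool_pos: [0.4404, -0.0062, 0.2412]
tool_rot: [-0.084, 0.083, -0.702, 0.702]
contact_force: [0.1, -0.1, -0.1]
gripper_width: 1.001
tool z angle -1.334 pos [ 0.4406 -0.0059  0.2396] w 1.001 F [0.2 0.4 0.3] t 7.03
shift cm tool [ 42.65  24.04 -10.9 ]
```

View pics/w6.png

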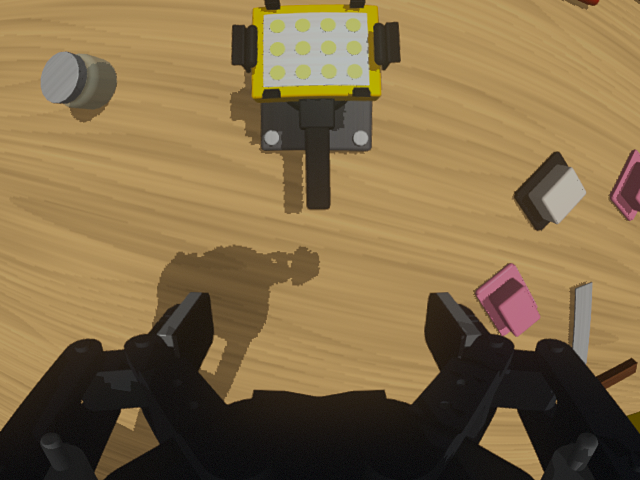

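View pics/c6.png

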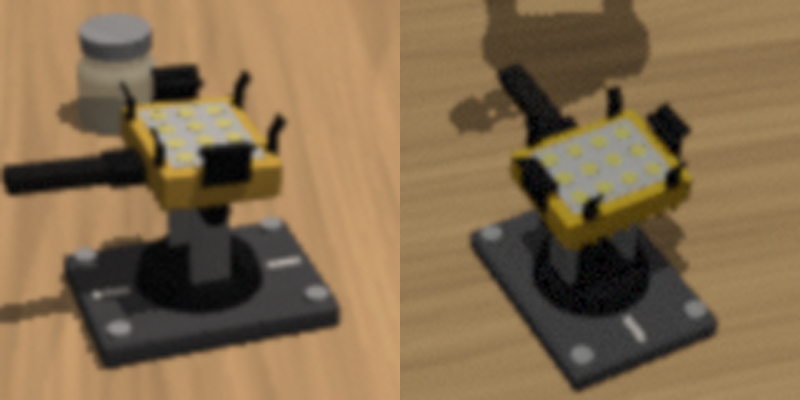

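```bash
python3 - <<'E'
from h import *
f=load('w6'); cv2.imwrite('pics/c7.png',cv2.resize(f['frame'][0:215,220:410,::-1],None,fx=2.8,fy=2.8,interpolation=cv2.INTER_CUBIC))
p=np.load('lamp.npy')
for ti in(-.08,0,.08):
    q=p.copy();q[3]=0;q[4]=ti
    f2=load('side6');draw(f2,lampedges(q),f'pics/t.png',(260,160,380,280),3.3)
    im=cv2.imread('pics/t.png'); acc=im if ti==-.08 else np.hstack([acc,im])
cv2.imwrite('pics/c8.png',cv2.resize(acc,(800,int(800*acc.shape[0]/acc.shape[1])),interpolation=cv2.INTER_AREA))
E
```

```text
(no output)
```

View pics/c7.png

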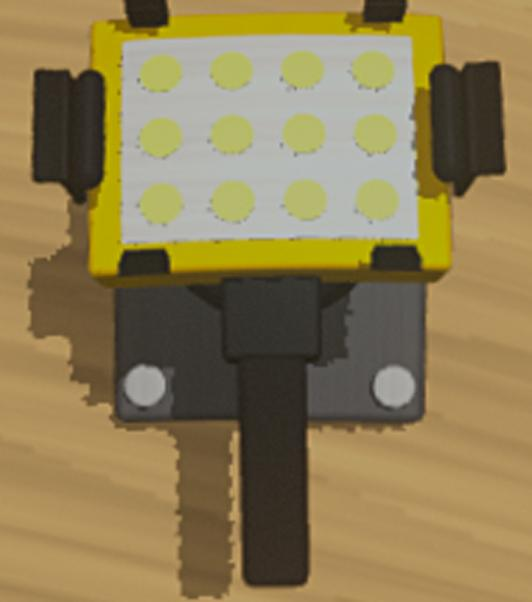

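View pics/c8.png

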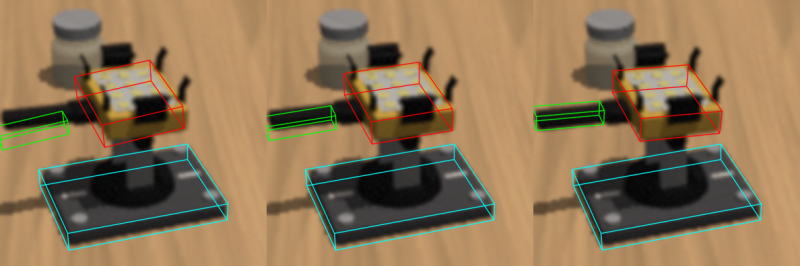

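```bash
python3 - <<'E'
from h import *
cv2.imwrite('pics/c9.png',cv2.resize(load('side6')['frame'][170:272,258:368,::-1],None,fx=7,fy=5.8,interpolation=cv2.INTER_CUBIC))
cv2.imwrite('pics/c10.png',cv2.resize(load('scene6')['frame'][180:300,305:415,::-1],None,fx=5,fy=5,interpolation=cv2.INTER_CUBIC))
E
```

```text
(no output)
```

View pics/c9.png

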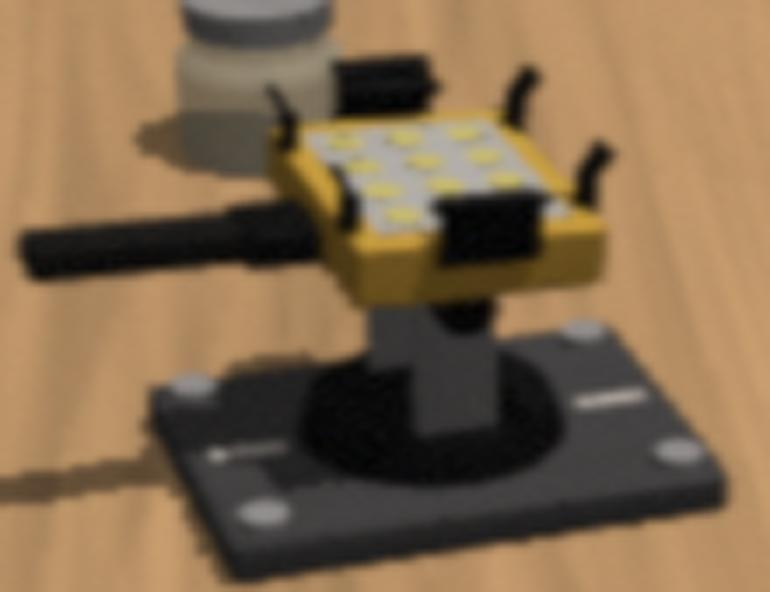

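View pics/c10.png

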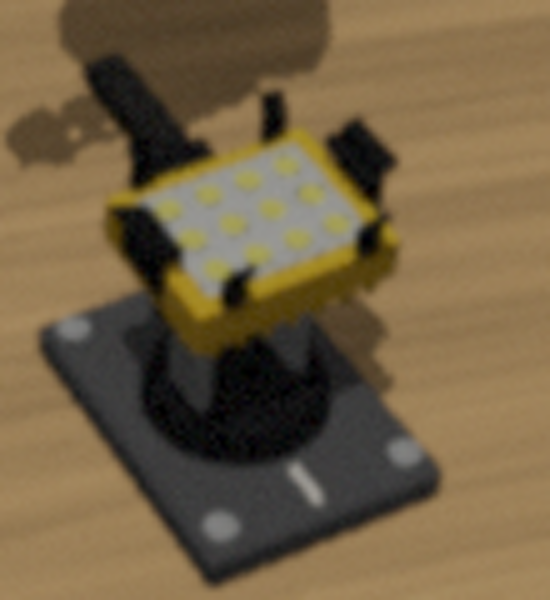

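```bash
cat > fit2.py <<'E'
from h import *
S,D,W=load('scene6'),load('side6'),load('w6')
cv=lambda sx,sy,ox,oy:(lambda x,y:np.array([(x+.5)/sx+ox-.5,(y+.5)/sy+oy-.5]))
s=cv(5,5,305,180);d=cv(7,5.8,258,170);w=cv(2.8,2.8,220,0)
O=[]
for k,q,px in [('b',(-.075,.055,.018),(152,390)),('b',(-.075,-.055,.018),(232,555)),('b',(.075,-.055,.018),(725,480)),('b',(.075,.055,.018),(605,325)),
 ('h',(-.036,-.046,.034),(362,240)),('h',(.036,-.046,.034),(605,222)),('h',(.036,-.046,.012),(603,278)),('h',(-.036,-.046,.012),(362,305)),('h',(-.036,.046,.034),(268,120)),('h',(.036,.046,.034),(520,115)),('h',(-.118,0,.017),(30,255))]: O.append((0,k,q,d(*px)))
for k,q,px in [('b',(-.075,-.055,.018),(42,335)),('b',(.075,-.055,.018),(213,570)),('b',(.075,.055,.018),(437,475)),('h',(.036,-.046,.034),(203,320)),('h',(.036,.046,.034),(398,240)),('h',(-.036,.046,.034),(298,128)),('h',(-.036,-.046,.034),(108,200)),('h',(-.118,0,.024),(103,63))]: O.append((1,k,q,s(*px)))
for k,q,px in [('h',(-.036,.046,.034),(90,268)),('h',(-.036,-.046,.034),(450,265)),('h',(.036,.046,.034),(92,20)),('h',(.036,-.046,.034),(440,15)),('b',(-.075,.055,.018),(115,417)),('b',(-.075,-.055,.018),(425,417)),('h',(-.118,0,.024),(275,580))]: O.append((2,k,q,w(*px)))
F=[(proj,D),(proj,S),(wproj,W)]
def res(p,use):
    r=[]
    for c,k,q,px in O:
        if c in use:
            fn,f=F[c]; off=p[5+2*c:7+2*c]
            r.append(fn(f,(basept if k=='b' else headpt)(p,q))[0]+off-px)
    return np.array(r)
for use in [(0,),(1,),(2,),(0,1),(0,1,2)]:
    o=least_squares(lambda p:np.r_[res(p,use).ravel(),p[5:11]/2],[.567,.025,.24,0,0]+[0]*6,loss='soft_l1')
    print(use,np.round(o.x,3),round(o.cost,1)); 
print(np.round(res(o.x,use),1).tolist())
E
python3 fit2.py
```

```text
(0,) [0.568 0.034 0.228 0.021 0.079 0.015 2.003 0.    0.    0.    0.   ] 9.7
(1,) [ 0.566  0.028  0.226  0.032  0.037  0.    -0.     0.09   1.606  0.
  0.   ] 4.7
(2,) [ 0.57   0.026  0.235  0.015  0.047  0.     0.    -0.    -0.    -0.124
  0.364] 7.2
(0, 1) [ 0.567  0.029  0.229  0.026  0.064  0.748  0.489 -0.877  1.34   0.
  0.   ] 16.2
(0, 1, 2) [ 0.569  0.027  0.232  0.018  0.059 -0.2   -0.101 -0.072  0.51   0.522
 -0.253] 23.9
[[-1.2, -1.4], [0.1, -1.1], [1.8, -1.5], [0.9, -1.4], [-0.1, 1.8], [1.2, 0.8], [0.7, 1.1], [-0.5, 0.8], [-0.0, 1.1], [-2.3, -1.5], [-1.0, 0.5], [-1.5, -1.3], [-0.2, 0.3], [2.3, -0.2], [-0.8, 0.7], [1.3, 0.7], [1.2, -0.0], [-0.9, 0.2], [-0.2, -1.0], [-1.2, 0.7], [1.2, -0.2], [-0.9, -2.6], [1.2, -2.9], [-0.6, 0.3], [0.6, 0.7], [-0.2, 1.1]]
```

```bash
python3 - <<'E'
from h import *
go([.4817,.0045,.083],.2375+np.pi/2)
E
```

```text
tool z angle -1.334 pos [ 0.4406 -0.0059  0.2396] w 1.001 F [0.2 0.4 0.3] t 7.03
twist deg -0.03 or 180.0 (before-shift axes)
shift cm tool [-4.26 15.66 -0.03]
```

```bash
python3 -m crank '[[[1,-4.26,2.0,0,0],[0.6,0,4.5,0,0],[0.3,0,4.5,0,0],[0.2,0,4.66,0,0],[0.2,0,0,0,0],[-1,0,0,0,0],[-1,0,0,0,0],[-1,0,0,0,0]]]' && python3 -m crank '[[[-1,0,0,0,0],[-1,0,0.25,-0.05,0.3],[-1,0.03,0.27,-0.05,0.2],[-1,0,0,0,0],[-1,0,0,0,0]]]'
```

```text
time: 8.02
tool_pos: [0.4838, 0.0043, 0.0868]
tool_rot: [-0.085, 0.083, -0.702, 0.702]
contact_force: [-0.9, 3.1, 6.5]
gripper_width: 0.2
time: 8.65
tool_pos: [0.4828, 0.005, 0.0822]
tool_rot: [-0.082, 0.08, -0.702, 0.703]
contact_force: [-7.1, 2.2, 11.7]
gripper_width: 0.202
```

```bash
python3 -m crank '[[[0.2,0,0,0,0],[0.2,0,0,0,0],[0.2,0,0,0,0],[0.5,0,-5,0,0],[1,0,-6,0,0],[1,2,-5,0,0],[1,2,0,0,0],[1,0,0,0,0]]]'; python3 - <<'E'
from h import *
f=snap('wrist','w7'); snap('side','side7'); snap('scene','scene7')
cv2.imwrite('pics/c9.png',cv2.resize(load('side7')['frame'][170:272,258:368,::-1],None,fx=7,fy=5.8,interpolation=cv2.INTER_CUBIC))
cv2.imwrite('pics/c7.png',cv2.resize(f['frame'][0:215,220:410,::-1],None,fx=2.8,fy=2.8,interpolation=cv2.INTER_CUBIC))
go([0,0,0])
E
```

```text
time: 9.65
tool_pos: [0.4425, -0.0043, 0.2395]
tool_rot: [-0.081, 0.08, -0.702, 0.703]
contact_force: [0.1, -0.4, -1.0]
gripper_width: 0.997
tool z angle -1.342 pos [ 0.4426 -0.004   0.2379] w 0.996 F [-1.  -0.8 -0.7] t 9.8
shift cm tool [ 42.98  23.86 -10.39]
```

View pics/c9.png

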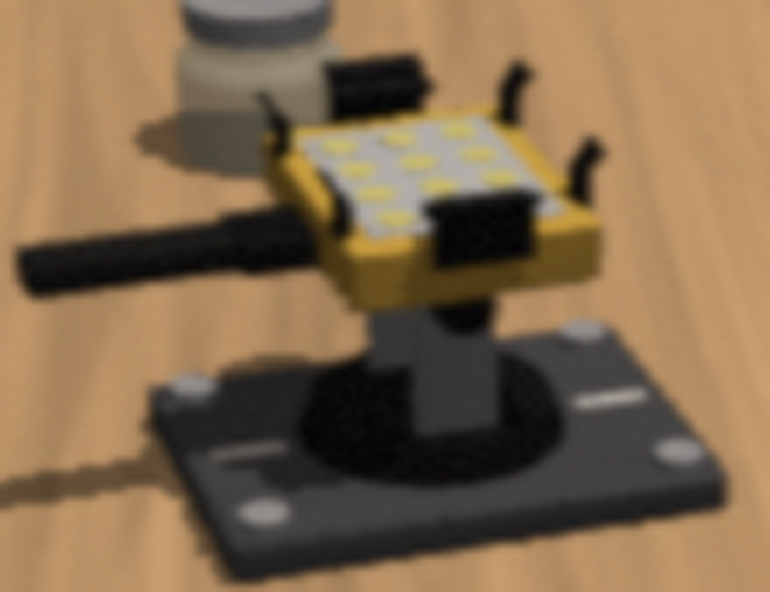

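View pics/c7.png

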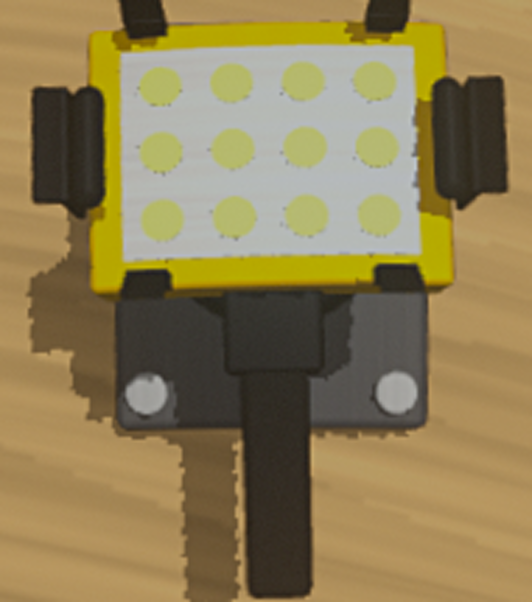

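```bash
python3 -m crank '[[[1,-3.2,0,0,0],[1,-3.1,0,0,0],[1,0,0,0,0],[1,0,0,0,0]]]'; python3 - <<'E'
from h import *
f=snap('wrist','w8'); cv2.imwrite('pics/c11.png',cv2.resize(f['frame'][50:250,220:420,::-1],None,fx=3,fy=3,interpolation=cv2.INTER_CUBIC)); go([0,0,0])
E
```

```text
time: 10.3
tool_pos: [0.5036, 0.0103, 0.2379]
tool_rot: [0.08, -0.082, 0.703, -0.702]
contact_force: [0.4, -0.4, 0.0]
gripper_width: 0.997
tool z angle -1.342 pos [0.5035 0.0102 0.2382] w 0.998 F [ 0.3 -0.6 -0.6] t 10.35
shift cm tool [ 49.23  23.9  -10.4 ]
```

View pics/c11.png

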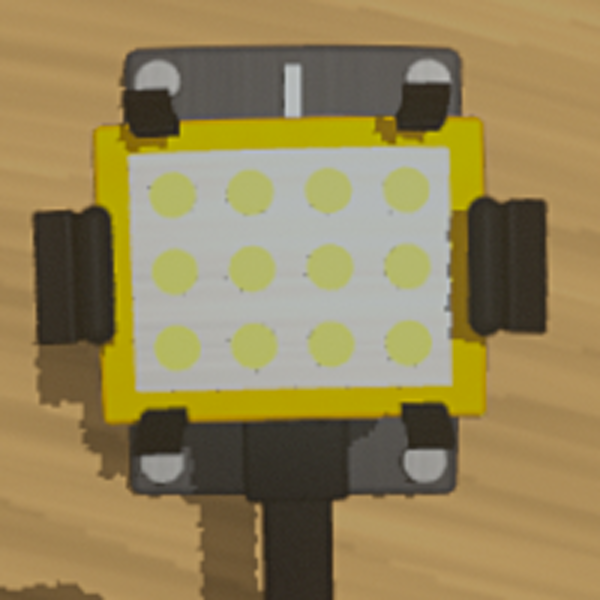

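```bash
python3 - <<'E'
from h import *
f=load('w8'); c=lambda p:((p[0]+.5)/3+220-.5,(p[1]+.5)/3+50-.5)
g=[[(173,194),(250,192),(328,190),(406,189)],[(175,271),(252,269),(330,267),(407,266)],[(177,348),(254,346),(331,344),(408,342)]]
G=np.array([[wray(f,c(p),.119)[:2] for p in r] for r in g]); print('dot centre',G.mean((0,1)))
v=(G[:,3]-G[:,0]).mean(0); print('y axis yaw',np.arctan2(-v[0]*-1,-v[1]*1), 'len',np.hypot(*v)); print('yaw',np.arctan2(v[0],-v[1]))
u=(G[0]-G[2]).mean(0); print('x yaw',np.arctan2(u[1],u[0]),np.hypot(*u))
C=np.array([wray(f,c(p),.119)[:2] for p in [(95,127),(483,118),(485,412),(103,420)]]); print('corner centre',C.mean(0),[np.round(np.hypot(*(C[i]-C[(i+1)%4])),4) for i in range(4)])
B=np.array([wray(f,c(p),.018)[:2] for p in [(127,48),(462,46),(459,495),(131,495)]]); print('base centre',B.mean(0),[np.round(np.hypot(*(B[i]-B[(i+1)%4])),4) for i in range(4)])
u=B[0]-B[3]+B[1]-B[2]; print('base yaw',np.arctan2(u[1],u[0])); v=B[1]-B[0]+B[2]-B[3]; print(np.arctan2(v[0],-v[1]))
# clips (noses inner edges)
print('clips inner', [wray(f,c(p),.1305)[:2] for p in [(114,275),(470,267)]])
E
```

```text
dot centre [0.5677217 0.0260616]
y axis yaw 0.25135919306816795 len 0.05398981730470477
yaw 0.25135919306816795
x yaw 0.24942429209456599 0.03617438493268105
corner centre [0.56804378 0.02604617] [np.float64(0.0902), np.float64(0.0699), np.float64(0.0909), np.float64(0.0699)]
base centre [0.56769778 0.02545643] [np.float64(0.1079), np.float64(0.149), np.float64(0.1095), np.float64(0.1484)]
base yaw 0.22997753391138298
0.23179778274729493
clips inner [array([0.55768075, 0.06424596]), array([ 0.57742756, -0.01277234])]
```

```bash
python3 - <<'E'
from h import *
print(state()['joint_pos']); go([.50,-.245,.22],-.55-np.pi/2)
E
```

```text
[-1.27603206e-01 -2.46749731e-01  1.88030456e+00 -8.31286730e-05
  1.50965084e+00  1.21467663e+00]
tool z angle -1.342 pos [0.5035 0.0102 0.2382] w 0.998 F [ 0.3 -0.6 -0.6] t 10.35
twist deg 44.61 or 224.6 (before-shift axes)
shift cm tool [ 6.12  1.82 24.78]
```

```bash
python3 -m crank '[[[1,1.22,0.3,4.96,0],[1,1.22,0.3,4.96,0],[1,1.22,0.4,4.96,0],[1,1.22,0.4,4.96,0],[1,1.22,0.4,4.96,0],[1,0,0,0,-10.5],[1,0,0,0,-10.5],[1,0,0,0,-10.5]]]' && python3 -m crank '[[[1,0,0,0,-10.5],[1,0,0,0,-10.5],[1,0,0,0,-10.5],[1,0,0,0,-10.5],[1,0,0,0,-10.5],[1,0,0,0,-10.5],[1,0,0,0,-10.5],[1,0,0,0,-10.5]]]' && python3 -m crank '[[[1,0,0,0,-10.5],[1,0,0,0,-9.4],[1,0,0,0,0],[1,0,0,0,0]]]'; python3 - <<'E'
from h import *
f=snap('wrist','w9'); go([.526,-.265,.1],-.55-np.pi/2); print(state()['joint_pos'])
E
```

```text
time: 11.35
tool_pos: [0.5, -0.2454, 0.221]
tool_rot: [0.27, -0.27, 0.654, -0.654]
contact_force: [-0.5, 0.1, -0.5]
gripper_width: 0.999
time: 12.35
tool_pos: [0.5001, -0.2451, 0.2211]
tool_rot: [-0.638, 0.638, -0.305, 0.305]
contact_force: [-1.0, 0.6, 0.3]
gripper_width: 0.998
time: 12.85
tool_pos: [0.5004, -0.2452, 0.2211]
tool_rot: [-0.68, 0.68, -0.193, 0.193]
contact_force: [-0.2, -0.3, 0.0]
gripper_width: 0.999
tool z angle 1.019 pos [ 0.5005 -0.2452  0.221 ] w 1.001 F [-0.6  0.8 -0.8] t 12.9
twist deg -0.11 or 179.9 (before-shift axes)
shift cm tool [ 3.21 12.1  -0.35]
[-5.89005421e-01 -1.02063297e-01  1.78214859e+00 -4.30944513e-05
  1.46144454e+00 -1.60782371e+00]
```

View pics/w9.png

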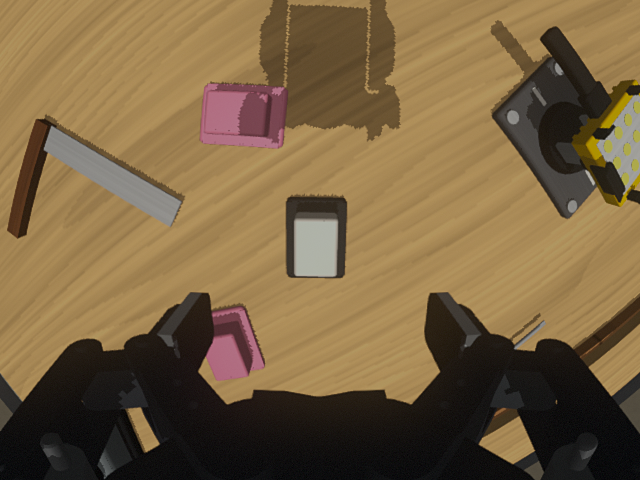

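```bash
python3 - <<'E'
from h import *
f=load('w9')
im=f['frame']
# white dome top segmentation
g=im.astype(int); m=((g.min(2)>130)&(g.max(2)-g.min(2)<40)).astype(np.uint8); m[:, :270]=0; m[:,360:]=0; m[:190]=0; m[300:]=0
n,l,st,ce=cv2.connectedComponentsWithStats(m); i=1+st[1:,4].argmax(); print(st[i],ce[i])
cn=max(cv2.findContours((l==i).astype(np.uint8),0,1)[0],key=cv2.contourArea)
W=np.array([wray(f,p[0],.04)[:2] for p in cn],np.float32); r=cv2.minAreaRect(W*1000); print('dome rect mm',r)
P=np.array([wray(f,p,.008)[:2] for p in [(287,198),(346,197),(345,277),(287,277)]]); print('flange',P.mean(0),[np.round(np.hypot(*(P[k]-P[(k+1)%4])),4) for k in range(4)],np.arctan2(*(P[1]-P[0])[::-1]))
print('pinkB',[np.round(wray(f,p,.0)[:2],3) for p in [(205,320),(245,305),(266,370),(215,380)]])
cv2.imwrite('pics/c12.png',cv2.resize(im[180:300,260:380,::-1],None,fx=5,fy=5,interpolation=cv2.INTER_CUBIC))
E
```

```text
[ 295  220   42   57 2325] [315.27827957 247.4172043 ]
dome rect mm ((524.5841674804688, -264.5594177246094), (37.3389778137207, 53.42372131347656), 57.35831832885742)
flange [ 0.52411012 -0.26372747] [np.float64(0.0571), np.float64(0.0825), np.float64(0.0595), np.float64(0.0815)] 1.0354553848340864
pinkB [array([ 0.541, -0.423]), array([ 0.549, -0.371]), array([ 0.632, -0.4  ]), array([ 0.614, -0.466])]
```

View pics/c12.png

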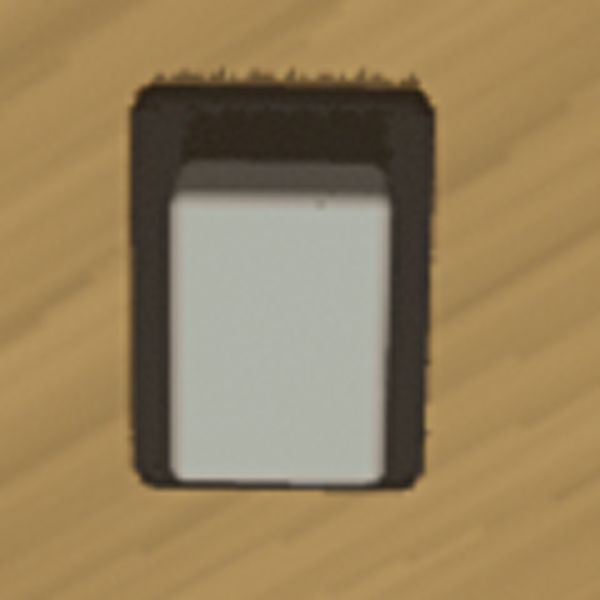

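```bash
python3 - <<'E'
from h import *
go([.5246,-.2643,.010],1.01)
E
```

```text
tool z angle 1.019 pos [ 0.5005 -0.2452  0.221 ] w 1.001 F [-0.6  0.8 -0.8] t 12.9
twist deg 0.51 or 180.5 (before-shift axes)
shift cm tool [ 3.05 21.1  -0.36]
```

```bash
python3 -m crank '[[[1,3.05,0,-0.36,0.5],[1,0,5,0,0],[1,0,5,0,0],[1,0,5,0,0],[1,0,4,0,0],[1,0,1.0,0,0],[1,0,0.5,0,0],[1,0,0,0,0]]]';python3 - <<'E'
from h import *
go([.5246,-.2643,.010],1.01)
E
```

```text
time: 13.9
tool_pos: [0.5261, -0.265, 0.0178]
tool_rot: [-0.679, 0.68, -0.194, 0.196]
contact_force: [0.1, -0.7, 0.6]
gripper_width: 1.001
tool z angle 1.012 pos [ 0.5261 -0.265   0.0178] w 1.001 F [ 0.1 -0.7  0.6] t 13.9
twist deg 0.1 or 180.1 (before-shift axes)
shift cm tool [-0.16  0.78 -0.02]
```

```bash
python3 -m crank '[[[1,-0.15,0.7,0,0],[1,0,0,0,0],[0.2,0,0,0,0],[0.2,0,0,0,0],[-1,0,0,0,0],[-1,0,0,0,0],[-1,0,0,0,0],[-1,0,0,0,0]]]';python3 - <<'E'
from h import *
go([.5246,-.2643,.010],1.01); print(state()['gripper_width']*85)
snap('wrist','w10')
E
```

```text
time: 14.9
tool_pos: [0.524, -0.2637, 0.0094]
tool_rot: [-0.68, 0.68, -0.195, 0.195]
contact_force: [0.7, -0.4, 1.9]
gripper_width: 0.458
tool z angle 1.012 pos [ 0.524  -0.2637  0.0094] w 0.458 F [ 0.7 -0.4  1.9] t 14.9
twist deg 0.12 or 180.1 (before-shift axes)
shift cm tool [ 0.09 -0.06 -0.02]
38.93331293786465
```

View pics/w10.png

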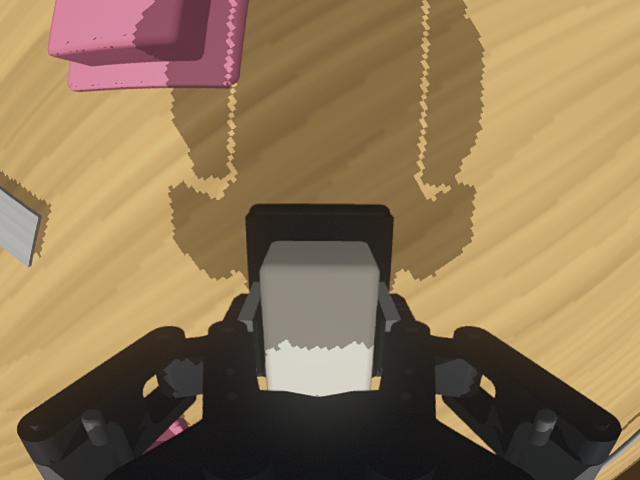

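```bash
python3 -m crank '[[[-1,0,-3,0,0],[-1,0,-5,0,0],[-1,0,-5.5,0,0],[-1,0,-5.5,0,0],[-1,0,-3,0,0],[-1,0,0,0,10],[-1,0,0,0,10],[-1,0,0,0,10]]]';python3 -m crank '[[[-1,0,0,0,10],[-1,0,0,0,3.6],[-1,0,0,0,0],[-1,0,0,0,0]]]';python3 - <<'E'
from h import *
f=load('w10'); T=f['pose']; s=state()
R=toolR(s)
# tool frame during w10: yaw 1.012
tp=np.array([.524,-.2637]); a=1.012; zt=np.array([np.cos(a),np.sin(a)]); xt=np.array([np.cos(a-np.pi/2),np.sin(a-np.pi/2)])
for px in [(248,212),(391,212)]:
    w=wray(f,px,.006)[:2]-tp; print('flange corner in tool x,z',w@xt,w@zt)
go([.5678,.0260,.19],.25); print(s['joint_pos'])
E
```

```text
time: 15.95
tool_pos: [0.523, -0.263, 0.2279]
tool_rot: [0.605, -0.605, 0.367, -0.365]
contact_force: [0.2, 0.2, -0.7]
gripper_width: 0.455
time: 16.45
tool_pos: [0.5233, -0.2632, 0.2284]
tool_rot: [-0.559, 0.559, -0.434, 0.433]
contact_force: [-0.1, -0.8, 0.0]
gripper_width: 0.46
flange corner in tool x,z -0.037531233712484235 -0.029523246196757887
flange corner in tool x,z -0.037564283246810964 0.028344103383755388
tool z angle 0.252 pos [ 0.5233 -0.2632  0.2284] w 0.46 F [-0.1 -0.8  0. ] t 16.45
twist deg 0.12 or 180.1 (before-shift axes)
shift cm tool [-26.9    3.85  11.52]
[-5.93017633e-01 -3.71888106e-02  1.70819955e+00 -1.33931101e-05
  1.47171214e+00 -8.45101664e-01]
```

```bash
python3 - <<'E'
from h import *
f=load('w10'); tp=np.array([.524,-.2637]); a=1.012; zt=np.array([np.cos(a),np.sin(a)]); xt=np.array([np.cos(a-np.pi/2),np.sin(a-np.pi/2)])
def q(f,px,z):
    w=wray(f,px,z)[:2]-tp; return np.round([w@xt,w@zt],4)
for px in [(319,204),(319,206),(319,208)]: print(px,q(f,px,.008),q(f,px,0.0))
for px in [(263,270),(378,270),(268,243),(372,243)]: print('dome',px,q(f,px,.04),q(f,px,.008))
cv2.imwrite('pics/c13.png',cv2.resize(f['frame'][190:410,220:420,::-1],None,fx=2.7,fy=2.7,interpolation=cv2.INTER_CUBIC))
E
```

```text
(319, 204) [-0.041  -0.0008] [-0.0396 -0.0008]
(319, 206) [-0.0402 -0.0008] [-0.0388 -0.0008]
(319, 208) [-0.0394 -0.0008] [-0.0379 -0.0008]
dome (263, 270) [-0.0251 -0.0189] [-0.0134 -0.024 ]
dome (378, 270) [-0.0251  0.0182] [-0.0134  0.0237]
dome (268, 243) [-0.0341 -0.0169] [-0.0251 -0.0215]
dome (372, 243) [-0.0342  0.0159] [-0.0251  0.0207]
```

View pics/c13.png

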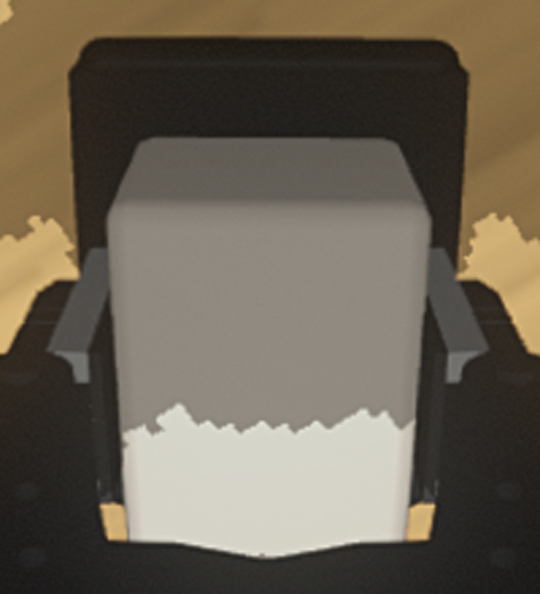

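```bash
python3 -m crank '[[[-1,-4.5,0,1.92,0],[-1,-4.5,0,1.92,0],[-1,-4.5,0,1.92,0],[-1,-4.5,0,1.92,0],[-1,-4.5,0,1.92,0],[-1,-4.5,0,1.92,0],[-1,0,0,0,0],[-1,0,0,0,0]]]';python3 - <<'E'
from h import *
go([.5678,.0265,.17],.25); snap('wrist','w11')
E
```

```text
time: 17.45
tool_pos: [0.568, 0.0264, 0.2288]
tool_rot: [-0.559, 0.559, -0.433, 0.433]
contact_force: [-0.7, -0.1, -0.1]
gripper_width: 0.461
tool z angle 0.252 pos [0.568  0.0264 0.2288] w 0.461 F [-0.7 -0.1 -0.1] t 17.45
twist deg 0.11 or 180.1 (before-shift axes)
shift cm tool [-0.01  5.88 -0.01]
```

View pics/w11.png

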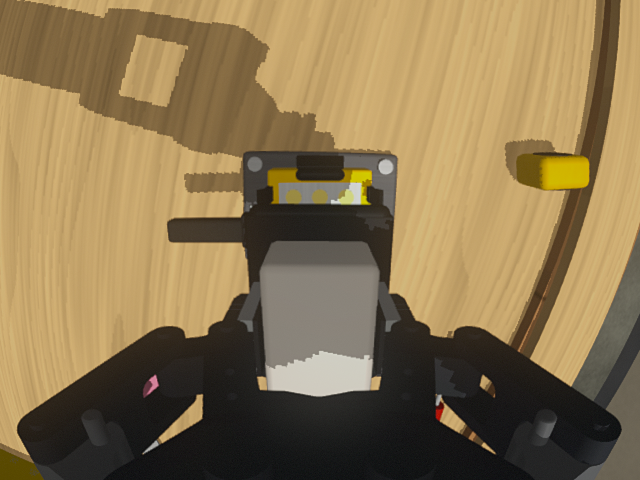

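```bash
python3 -m crank '[[[-1,0,2.4,0,0],[-1,0,2.4,0,0],[-1,0,1.6,0,0],[-1,0,0,0,0],[-1,0,0,0,0]]]';python3 - <<'E'
from h import *
go([.5678,.0265,.16],.25); f=snap('wrist','w12');snap('side','side12');snap('scene','scene12')
a=cv2.resize(f['frame'][60:300,200:440,::-1],(600,600),interpolation=cv2.INTER_CUBIC); cv2.imwrite('pics/c14.png',a)
im=np.hstack([cv2.resize(load('side12')['frame'][140:270,255:385,::-1],(400,400),interpolation=cv2.INTER_CUBIC),cv2.resize(load('scene12')['frame'][150:290,290:430,::-1],(400,400),interpolation=cv2.INTER_CUBIC)]); cv2.imwrite('pics/c15.png',im)
E
```

```text
time: 18.12
tool_pos: [0.5687, 0.0263, 0.166]
tool_rot: [0.559, -0.558, 0.433, -0.434]
contact_force: [-0.5, 0.6, -0.6]
gripper_width: 0.457
tool z angle 0.251 pos [0.5687 0.0263 0.166 ] w 0.457 F [-0.5  0.6 -0.6] t 18.12
twist deg 0.04 or 180.0 (before-shift axes)
shift cm tool [-0.04  0.6  -0.09]
```

View pics/c14.png

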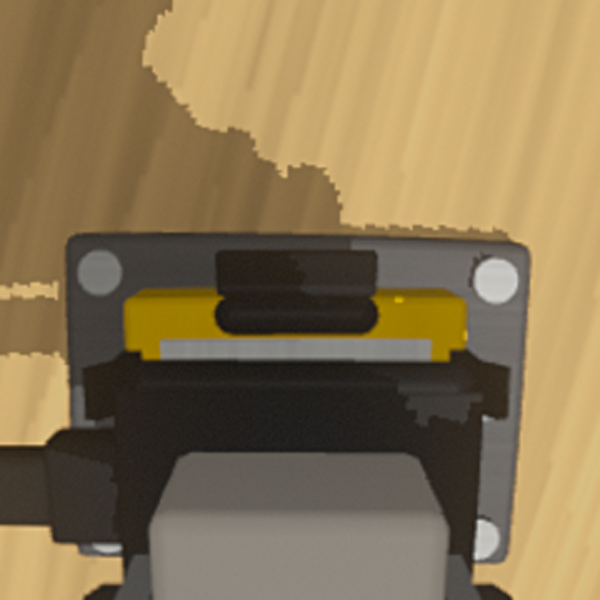

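View pics/c15.png

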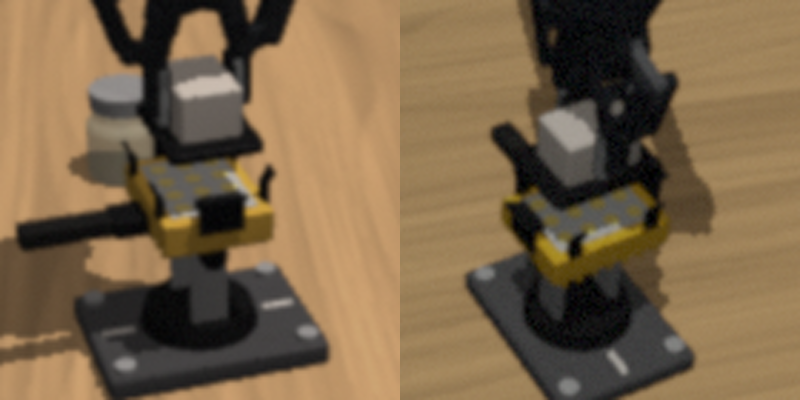

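```bash
python3 - <<'E'
from h import *
f=load('w12'); s=state(); tp=s['tool_pos'][:2]; R=toolR(s); xt=R[:2,0]; zt=R[:2,2]
c=lambda x,y:((x+.5)/2.5+200-.5,(y+.5)/2.5+60-.5)
def q(px,z):
    w=wray(f,c(*px),z)[:2]-tp; return np.round(1000*np.array([w@xt,w@zt]),1)
print('nose inner',q((297,333),.1305),q((297,333),.128)); print('nose sides',q((215,315),.1315),q((379,315),.1315))
print('clip outer top',q((297,250),.139)); print('face far edge',q((296,289),.119))
print('guides',q((83,390),.140),q((509,390),.140))
print('yellow sides',q((125,310),.119),q((467,310),.119))
print('cover end',q((300,360),.1646),q((118,390),.1646),q((482,390),.1646))
E
```

```text
nose inner [-39.6  -0.9] [-39.3  -0.9]
nose sides [-43.3 -16.7] [-43.3  14.8]
clip outer top [-56.1  -0.9]
face far edge [-47.1  -1.1]
guides [-30.5 -41.3] [-30.5  39. ]
yellow sides [-43.1 -36.5] [-43.1  34.3]
cover end [-40.2  -0.5] [-35.5 -29.6] [-35.5  28.7]
```

```bash
python3 -m crank '[[[-1,-0.11,0.3,-0.07,0],[-1,0,0.5,0,0],[-1,0,0.5,0,0],[-1,0,0.4,0,0],[-1,0,0,0,0],[-1,0,0,0,0]]]';python3 - <<'E'
from h import *
go([.5678,.0265,.1284],.25); print(state()['ft_torque']); f=snap('wrist','w13')
cv2.imwrite('pics/c16.png',cv2.resize(f['frame'][60:300,200:440,::-1],(600,600),interpolation=cv2.INTER_CUBIC))
E
```

```text
time: 19.02
tool_pos: [0.5672, 0.0276, 0.1481]
tool_rot: [0.559, -0.559, 0.433, -0.433]
contact_force: [0.9, -0.2, -1.0]
gripper_width: 0.457
tool z angle 0.251 pos [0.5672 0.0276 0.1481] w 0.457 F [ 0.9 -0.2 -1. ] t 19.02
twist deg 0.06 or 180.1 (before-shift axes)
shift cm tool [0.12 1.97 0.03]
[0.00338216 0.02359939 0.02334828]
```

View pics/c16.png

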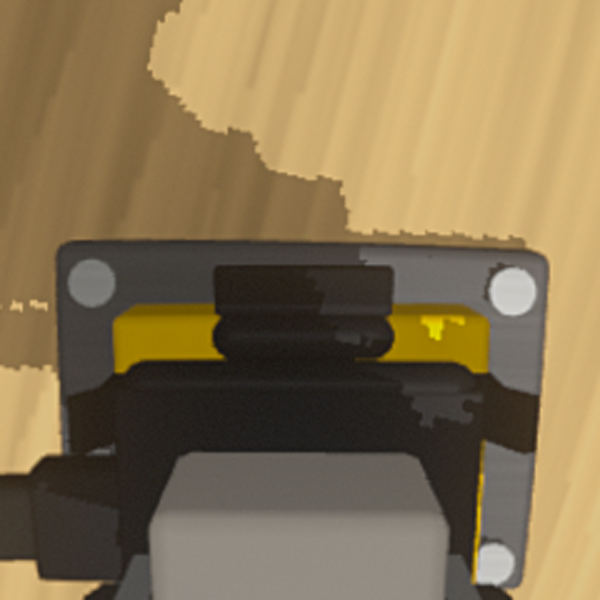

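```bash
python3 - <<'E'
from h import *
f=load('w13'); s=state(); tp=s['tool_pos'][:2]; R=toolR(s); xt=R[:2,0]; zt=R[:2,2]
c=lambda x,y:((x+.5)/2.5+200-.5,(y+.5)/2.5+60-.5)
def q(px,z):
    w=wray(f,c(*px),z)[:2]-tp; return np.round(1000*np.array([w@xt,w@zt]),1)
print('clip outer top',q((304,265),.139)); print('face far edge',q((304,304),.119),'nose top',q((304,315),.1345))
print('yellow sides',q((114,330),.119),q((489,330),.119)); print('cover end',q((300,361),.1467))
f=load('w12');print('w12 nose top', q((297,298),.1345))
E
```

```text
clip outer top [-54.9   0.3]
face far edge [-46.3   0.5] nose top [-46.1   0.4]
yellow sides [-41.7 -35.3] [-41.8  35.4]
cover end [-40.3  -0.3]
w12 nose top [-45.5   0.3]
```

```bash
python3 -m crank '[[[-1,-0.12,0,0.05,0],[-1,0,0.3,0,0],[-1,0,0.3,0,0],[-1,0,0,0,0]]]';python3 -m crank '[[[-1,0,0.1,0,0],[-1,0,0.1,0,0],[-1,0,0.0,0,0]]]'; python3 - <<'E'
from h import *
go([.5678,.0265,.1284],.25); print(state()['ft_torque'])
E
```

```text
time: 19.58
tool_pos: [0.5675, 0.0287, 0.142]
tool_rot: [-0.559, 0.559, -0.433, 0.434]
contact_force: [-0.2, -0.8, 0.2]
gripper_width: 0.462
time: 19.95
tool_pos: [0.568, 0.0285, 0.1415]
tool_rot: [0.559, -0.559, 0.433, -0.434]
contact_force: [-2.4, -2.1, 6.4]
gripper_width: 0.458
tool z angle 0.251 pos [0.568  0.0285 0.1415] w 0.458 F [-2.4 -2.1  6.4] t 19.95
twist deg 0.06 or 180.1 (before-shift axes)
shift cm tool [ 0.19  1.31 -0.07]
[-0.33527045  0.34277133  0.0467876 ]
```

```bash
python3 -m crank '[[[-1,0,0.1,0,0],[-1,0,0.1,0,0],[-1,0,0.0,0,0]]]'; python3 - <<'E'
from h import *
go([.5678,.0265,.1284],.25); print(state()['ft_torque'])
f=snap('side','side14');g=snap('scene','scene14')
im=np.hstack([cv2.resize(f['frame'][140:270,255:385,::-1],(400,400),interpolation=cv2.INTER_CUBIC),cv2.resize(g['frame'][150:290,290:430,::-1],(400,400),interpolation=cv2.INTER_CUBIC)]); cv2.imwrite('pics/c17.png',im)
E
```

```text
time: 20.32
tool_pos: [0.5686, 0.0287, 0.1411]
tool_rot: [0.559, -0.558, 0.432, -0.434]
contact_force: [-2.9, -0.8, 10.1]
gripper_width: 0.46
tool z angle 0.251 pos [0.5686 0.0287 0.1411] w 0.46 F [-2.9 -0.8 10.1] t 20.32
twist deg 0.06 or 180.1 (before-shift axes)
shift cm tool [ 0.19  1.27 -0.14]
[-0.20720421  0.67740658 -0.02412423]
```

View pics/c17.png

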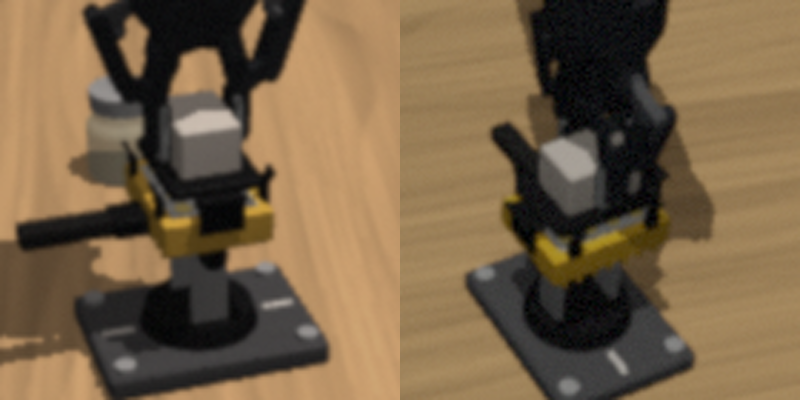

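```bash
python3 - <<'E'
from h import *
f=snap('wrist','w14'); print(np.round(state()['tool_pos'],4),state()['contact_force'])
cv2.imwrite('pics/c18.png',cv2.resize(f['frame'][60:300,200:440,::-1],(600,600),interpolation=cv2.INTER_CUBIC))
E
```

```text
[0.5686 0.0286 0.1411] [-2.9862639  -1.56075738 10.2550264 ]
```

View pics/c18.png

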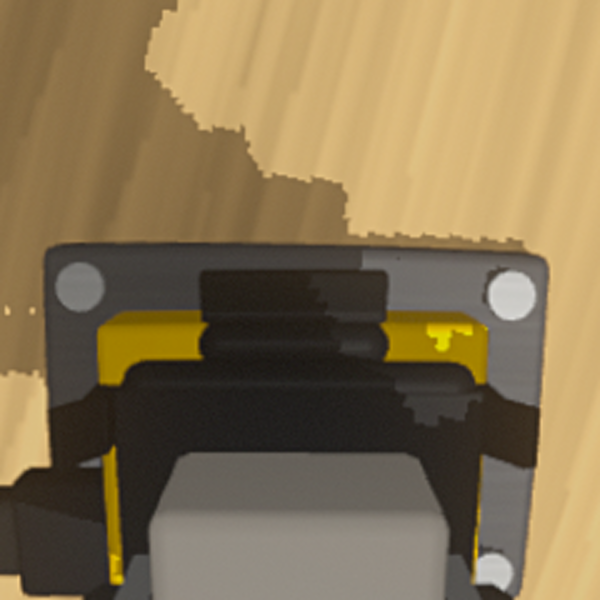

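```bash
python3 -m crank '[[[-1,0,-0.1,-0.1,0],[-1,0,0.1,0,0],[-1,0,0.1,0,0],[-1,0,0,0,0]]]'; python3 - <<'E'
from h import *
go([.5678,.0265,.1284],.25); print(state()['ft_torque'])
f=snap('wrist','w15')
cv2.imwrite('pics/c19.png',cv2.resize(f['frame'][60:300,200:440,::-1],(600,600),interpolation=cv2.INTER_CUBIC))
E
```

```text
time: 20.98
tool_pos: [0.5685, 0.0285, 0.1413]
tool_rot: [0.56, -0.558, 0.432, -0.435]
contact_force: [-3.0, -0.7, 13.1]
gripper_width: 0.464
tool z angle 0.251 pos [0.5685 0.0285 0.1413] w 0.464 F [-3.  -0.7 13.1] t 20.98
twist deg 0.06 or 180.1 (before-shift axes)
shift cm tool [ 0.17  1.28 -0.12]
[-0.1448982   0.59763747 -0.04423599]
```

View pics/c19.png

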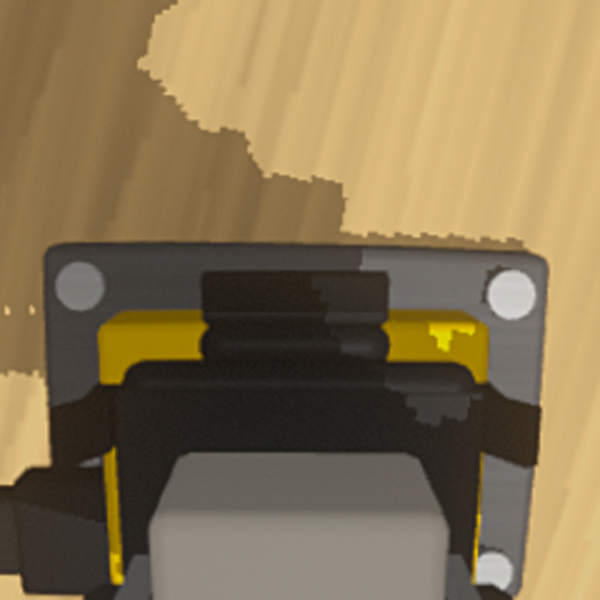

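```bash
python3 -m crank '[[[-1,0,-0.4,0,0],[-1,0,-0.4,0,0],[-1,0,0,0,0],[-1,0,0,0,0]]]'; python3 - <<'E'
from h import *
go([.5678,.0265,.1284],.25); print(state()['ft_torque'])
f=snap('wrist','w16');g=snap('side','side16')
cv2.imwrite('pics/c20.png',np.hstack([cv2.resize(f['frame'][60:300,200:440,::-1],(400,400),interpolation=cv2.INTER_CUBIC),cv2.resize(g['frame'][140:270,255:385,::-1],(400,400),interpolation=cv2.INTER_CUBIC)]))
E
```

```text
time: 21.52
tool_pos: [0.5659, 0.0288, 0.1442]
tool_rot: [-0.558, 0.559, -0.434, 0.433]
contact_force: [-0.1, 0.4, -1.1]
gripper_width: 0.459
tool z angle 0.251 pos [0.5659 0.0288 0.1442] w 0.459 F [-0.1  0.4 -1.1] t 21.52
twist deg 0.07 or 180.1 (before-shift axes)
shift cm tool [0.27 1.58 0.13]
[0.02566295 0.00757548 0.01832102]
```

View pics/c20.png

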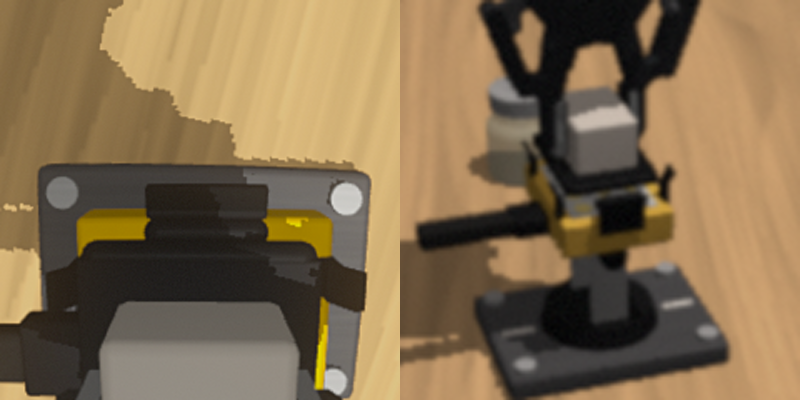

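```bash
python3 -m crank '[[[-1,0.1,0,-0.05,0],[-1,0,0.3,0,0],[-1,0,0.15,-0.03,0],[-1,0,0.15,-0.03,0],[-1,0,0,0,0]]]'; python3 - <<'E'
from h import *
go([.5678,.0265,.1284],.25); print(state()['ft_torque'])
f=snap('wrist','w17');g=snap('side','side17')
cv2.imwrite('pics/c21.png',np.hstack([cv2.resize(f['frame'][60:300,200:440,::-1],(400,400),interpolation=cv2.INTER_CUBIC),cv2.resize(g['frame'][140:270,255:385,::-1],(400,400),interpolation=cv2.INTER_CUBIC)]))
E
```

```text
time: 22.25
tool_pos: [0.5664, 0.0277, 0.1414]
tool_rot: [0.559, -0.558, 0.433, -0.434]
contact_force: [-2.6, 1.4, 8.0]
gripper_width: 0.461
tool z angle 0.251 pos [0.5664 0.0277 0.1414] w 0.461 F [-2.6  1.4  8. ] t 22.25
twist deg 0.07 or 180.1 (before-shift axes)
shift cm tool [0.15 1.3  0.1 ]
[ 0.08253635  0.56139612 -0.05795167]
```

View pics/c21.png

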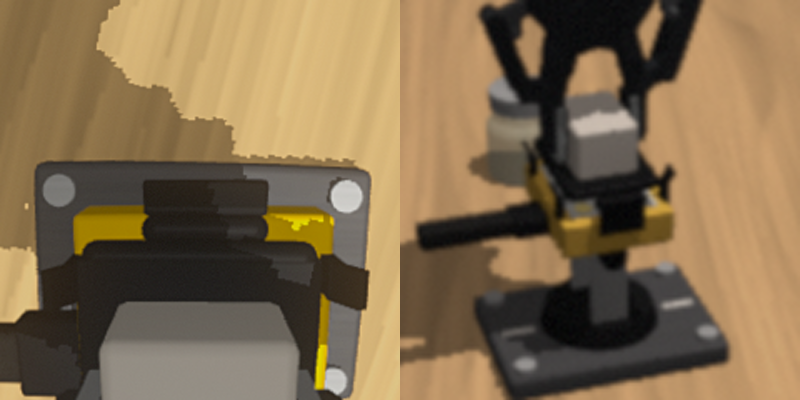

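```bash
python3 -m crank '[[[-1,0,0.15,0.03,0],[-1,0,0.15,0,0],[-1,0,0.15,0,0],[-1,0,0,0,0]]]'; python3 - <<'E'
from h import *
go([.5678,.0275,.1284],.25); print(state()['ft_torque'])
f=snap('wrist','w18');g=snap('side','side18')
cv2.imwrite('pics/c22.png',np.hstack([cv2.resize(f['frame'][60:300,200:440,::-1],(400,400),interpolation=cv2.INTER_CUBIC),cv2.resize(g['frame'][140:270,255:385,::-1],(400,400),interpolation=cv2.INTER_CUBIC)]))
E
```

```text
time: 22.85
tool_pos: [0.5684, 0.0276, 0.1384]
tool_rot: [0.56, -0.557, 0.432, -0.435]
contact_force: [-0.9, 1.8, 10.0]
gripper_width: 0.457
tool z angle 0.251 pos [0.5684 0.0276 0.1384] w 0.457 F [-0.9  1.8 10. ] t 22.85
twist deg 0.08 or 180.1 (before-shift axes)
shift cm tool [-0.    1.   -0.07]
[0.15716634 0.07062357 0.00171913]
```

View pics/c22.png

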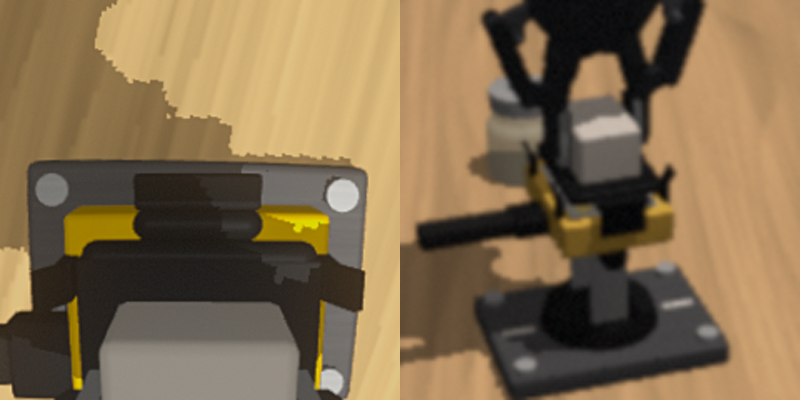

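```bash
python3 -m crank '[[[-1,0,0.15,-0.05,0],[-1,0,0.15,-0.03,0],[-1,0,0.15,-0.03,0]]]'; python3 -c "
from h import *
go([.5678,.0275,.1284],.25); print(state()['ft_torque'])"
```

```text
time: 23.32
tool_pos: [0.5659, 0.0277, 0.1301]
tool_rot: [0.56, -0.558, 0.433, -0.434]
contact_force: [5.8, 3.3, 1.1]
gripper_width: 0.458
tool z angle 0.252 pos [0.5659 0.0277 0.1301] w 0.458 F [5.8 3.3 1.1] t 23.32
twist deg 0.09 or 180.1 (before-shift axes)
shift cm tool [0.06 0.17 0.18]
[ 0.64288597 -0.92233304  0.22433163]
```

```bash
python3 -m crank '[[[-1,0,0.1,0.1,0],[-1,0.03,0.15,0.03,0],[-1,0,0,0,0],[-1,0,0,0,0]]]'; python3 -c "
from h import *
go([.5678,.0275,.1284],.25); print(state()['ft_torque'])"
```

```text
time: 23.82
tool_pos: [0.5662, 0.0274, 0.1285]
tool_rot: [0.559, -0.559, 0.434, -0.433]
contact_force: [-0.5, 2.0, 6.0]
gripper_width: 0.461
tool z angle 0.251 pos [0.5662 0.0274 0.1285] w 0.461 F [-0.5  2.   6. ] t 23.82
twist deg 0.06 or 180.1 (before-shift axes)
shift cm tool [0.03 0.01 0.16]
[0.26877367 0.19507891 0.03012146]
```

```bash
python3 -m crank '[[[-1,0.02,0.12,0,0],[-1,0,0.08,0,0],[-1,0,0,0,0],[-1,0,0,0,0]]]'; python3 - <<'E'
from h import *
go([.5678,.0275,.1284],.25); print(state()['ft_torque'])
f=snap('wrist','w19');g=snap('side','side19');h=snap('scene','scene19')
cv2.imwrite('pics/c23.png',np.hstack([cv2.resize(f['frame'][60:300,200:440,::-1],(400,400),interpolation=cv2.INTER_CUBIC),cv2.resize(g['frame'][160:270,265:375,::-1],(400,400),interpolation=cv2.INTER_CUBIC)]))
cv2.imwrite('pics/c24.png',cv2.resize(h['frame'][150:290,290:430,::-1],(500,500),interpolation=cv2.INTER_CUBIC))
E
```

```text
time: 24.32
tool_pos: [0.5663, 0.0274, 0.1284]
tool_rot: [-0.559, 0.559, -0.434, 0.433]
contact_force: [-4.7, 3.8, 15.0]
gripper_width: 0.461
tool z angle 0.251 pos [0.5663 0.0274 0.1284] w 0.461 F [-4.7  3.8 15. ] t 24.32
twist deg 0.07 or 180.1 (before-shift axes)
shift cm tool [0.03 0.   0.15]
[0.32643196 1.20868723 0.0183184 ]
```

View pics/c23.png

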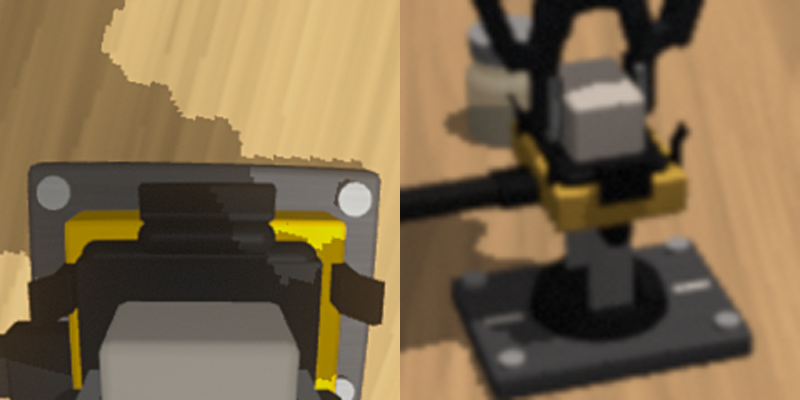

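View pics/c24.png

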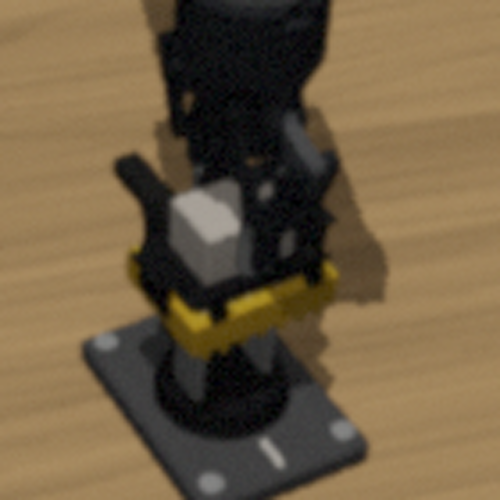

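```bash
python3 - <<'E'
from h import *
a=load('side7')['frame'];b=load('side19')['frame'];c=load('side6')['frame']
print(np.round(state()['contact_force'],1))
im=np.vstack([np.hstack([cv2.resize(x[198:228,258:318,::-1],(266,133*1),interpolation=cv2.INTER_CUBIC) for x in (c,a,b)]),np.hstack([cv2.resize(x[195:230,305:350,::-1],(266,207),interpolation=cv2.INTER_CUBIC) for x in (c,a,b)])])
cv2.imwrite('pics/c25.png',im)
T=cv2.cvtColor(a,7)[200:225,258:290]
for n,x in(('6',c),('7',a),('19',b)):
    r=cv2.matchTemplate(cv2.cvtColor(x,7)[190:235,250:300],T,5); print(n,cv2.minMaxLoc(r)[1:],)
E
```

```text
[-4.7  2.8 14.5]
6 (0.9768180847167969, (18, 18), (8, 8))
7 (1.0, (18, 20), (8, 10))
19 (0.890710175037384, (18, 20), (8, 10))
```

View pics/c25.png

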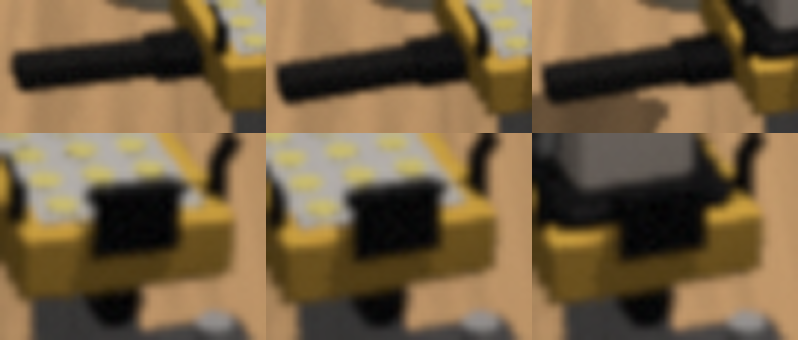

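```bash
python3 -m crank '[[[-1,0,-0.05,0,0],[-1,0,0,0,0],[-1,0,0,0,0],[-1,0,0,0,0],[-1,0,0,0,0],[-1,0,0,0,0],[-1,0,0,0,0],[-1,0,0,0,0]]]'; python3 -c "
from h import *
go([.5678,.0275,.1284],.25); print(state()['ft_torque'])"
```

```text
time: 25.48
tool_pos: [0.5663, 0.0274, 0.1285]
tool_rot: [0.559, -0.559, 0.434, -0.433]
contact_force: [-3.4, 3.1, 13.5]
gripper_width: 0.458
tool z angle 0.251 pos [0.5663 0.0274 0.1285] w 0.458 F [-3.4  3.1 13.5] t 25.48
twist deg 0.07 or 180.1 (before-shift axes)
shift cm tool [0.03 0.01 0.15]
[ 3.44233145e-01  1.01181526e+00 -4.45185352e-04]
```

Steady at 13.5 N, home height, still gripped. Handing in.

```bash
python3 -c "
from h import *
print(job_done()); s=state(); print(s['time'],s['tool_pos'],s['contact_force'],s['gripper_width'])"
```

```text
the job is handed in; nothing more can be done
None
the job is handed in; nothing more can be done
```

I set the light square and level, snapped the white-domed cover home between the clips, and handed the job in at about 25.5 s. The arm was still gripping the cover and pressing it down. No verdict was reported.

**Setting the light:** I gripped the handle, swivelled the head by about -0.48 rad and tilted it by about -0.55 rad. The first fit left the tilt near +0.055 rad, so I re-gripped and corrected it. The top view then gave a swivel of about +0.02 rad. I put the tilt at about 0 from how far the handle tip moved, and it had not shifted in the side view after pressing.

**Fitting the cover:** The first press caught a corner guide, because the arm drifts forward under load. I lifted the cover, re-centred it and pressed again, and the clips snapped.

**Last checks:**
- **Height:** the tool stood at z = 0.1285 m, against about 0.1284 m expected with the cover fully home.
- **Force and grip:** it pressed steadily at 13.5 N, with 3 to 5 N sideways. The fingers were 39 mm apart on the dome.
- **Centring:** this is the weakest check. The wrist picture shows the cover about 1.5 mm off centre along the face's x, within the 4 mm allowed.
- **Bystanders:** I never moved the arm down near the jar, tape measure or screwdriver, but I did not measure their positions at the end.

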